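# Tip a pair of strap rings out of the hardware scoop

## Task

The next bag on the bench needs one pair of strap rings: take the steel hardware scoop by its wooden grip, carry it over the wooden kit tray without letting rings slip out on the way, and from close above tip it slowly until the rings just begin to slide, so that exactly two slide into the tray and the other three stay in the scoop. Then set the scoop down level in the middle of its rubber mat, where it came from, and let go. Do not finger the rings themselves, and leave the tray, punch block, bottle, can and hammer where they are.

Things in the scene. Friction and masses are not known exactly. Their poses are not given: they have to be found in the camera images.
- scoop_handle (a point): Centre of the scoop's wooden grip: a flat-sided bar along the scoop's y axis, 18 mm wide (along x), 20 mm high, 82 mm long, on straps at its ends; 88 mm above the scoop's underside, near the loaded scoop's balance point. Axes: x along the floor to the open mouth, y across, z up. Pinch it near its middle, fingers closing along x; 46 mm are free below it down to the side walls' top.
- scoop_lip (a point): Middle of the front edge of the scoop's floor, upper face, at the open mouth: 100 mm ahead (+x) of scoop_handle and 85 mm below it; axes as scoop_handle. The scoop is a loose open-fronted sheet-steel pan, 0.36 kg empty, 0.8 kg loaded. No wall at the mouth; side walls 32 mm high, 20 mm over the last 55 mm before the mouth.
- scoop_back (a point): Middle of the scoop's back wall at half its height (38 mm): 92 mm behind scoop_handle and 69 mm below it; axes as scoop_handle. The scoop is 193 mm long, 82 mm wide (88 mm over the handle straps), 76 mm wide inside, with a flat floor 3 mm thick and walls of 3 mm.
- ring1_mid (a point): Centre of brass strap ring 1: flat rectangular ring 70 x 32 x 8 mm, square bars of 8 mm, about 90 g; x along its 32 mm side, z normal to its face. All five are alike and lie flat in single file in the scoop, 33.5 mm apart, long side across it; ring 1 is nearest the mouth, front edge 16 mm short of the lip. They slide at a tilt of about 14 to 25 degrees, different every time.
- ring2_mid (a point): Centre of brass strap ring 2, like ring 1; it starts as number 2 from the scoop's mouth. Jerky carrying makes the rings slide as well.
- ring3_mid (a point): Centre of brass strap ring 3, like ring 1; it starts as number 3 from the scoop's mouth.
- ring4_mid (a point): Centre of brass strap ring 4, like ring 1; it starts as number 4 from the scoop's mouth.
- ring5_mid (a point): Centre of brass strap ring 5, like ring 1; it starts as number 5 from the scoop's mouth, close to the back wall.
- tray: Loose open wooden kit tray, outside 200 mm (its x) by 160 mm (its y) and 36 mm high, walls and floor 5 mm thick, 0.45 kg, empty at the start. Origin: centre of its underside on the bench, z up.
- mat: Fixed flat black rubber mat, 250 mm (its x) by 140 mm (its y), 3 mm thick, on which the scoop stands at the start, lengthwise. Origin: centre of its underside, on the bench.
- punch_block: Loose bystander: dark wooden block 170 mm (its x) by 60 mm (its y) by 55 mm high, with five upright steel punches in a row reaching up to 150 mm above the bench; 1.1 kg. Origin: centre of its underside.
- edge_bottle: Loose bystander: white bottle with black cap, 58 mm in diameter, 155 mm tall, standing close to the tray. Origin: centre of its underside.
- glue_can: Loose bystander: bare metal can, 68 mm in diameter, 95 mm tall, standing close to the tray. Origin: centre of its underside.
- hammer: Loose bystander: hammer with a wooden handle, 280 mm long, lying flat on the bench at the far side, 26 mm high, head 108 mm across. Origin: middle of its length, on the bench; x points to the head.
Mind the look-alikes: they are no part of the job. What is shaped like the part that bears ring1_mid but green, purple or turquoise is not meant.

How it is judged:
By the outcome, as a careful person would: the job done as asked, in the order asked, and still so for the second after the job is handed in, with the robot touching nothing.
It also fails if it takes over 70 s, if anything falls off the work surface, if the arm or the gripper's body presses on something with over 40 N, if the wrist force passes 120 N, or if a joint passes its speed limit or range.

## Robot

A 7-joint arm with a two-finger parallel gripper is mounted at the origin on the work surface. World frame = base frame: x ahead of the robot, y to its left, z up, the work surface at z = 0. Lengths are in m, angles in rad, forces in N, time in s.
With the tool pointing down it reaches from about 0.4 to 0.875 m from the base axis. Payload 6.5 kg.
Tool frame: the origin (TCP) lies on the centre line of the jaws, within the pads' length; the fingertips stand 17 mm ahead of it and the grasp point (between the pads) lies 2 mm behind it; z points along the fingers, y is the line along which they close (so a half turn about z gives the same grasp; the last joint's range is limited). The gripper opens to 85 mm and grips with 20 to 120 N. Pads are 22 mm wide; open, the fingers measure 114 mm over their backs; the gripper's body (76 mm by 85 mm) begins 54 mm behind the grasp point. The pads swing forward as they close: fully open they stand 13 mm farther back than shut.
Start: joints at [-1.376, 0.536, -0.004, 1.538, 0.003, 1.067, -0.071], TCP at [0.168, 0.628, 0.248] pointing down, gripper open.
Joint ranges: [-2.7, 2.7], [-0.37, 2.16], [-1.27, 1.26], [0.24, 2.4], [-1.31, 4.45], [0.19, 1.91], [-2.76, 2.76]. Speed limits (rad/s): [2.39, 2.39, 3.14, 3.14, 3.14, 3.14, 3.14].

## Interface

Orientations are given as a 3x3 rotation matrix whose columns are the frame's x, y, z axes.
In Python, from rig import * gives the robot as it stands. The module is installed in compiled form; this text tells all that it offers.
- The arm moves only by the tool servo_tool, never from a script. Its argument "plan" is a list of rows, each a list of 7 numbers: the turn, a rotation vector about the tool's x, y, z in units of 120 degrees (1.0 is 120 degrees), then the shift along the tool's x, y, z in units of 0.1 m (1.0 is 0.1 m), then the closure, from 0 (fully open) to 1 (shut). In form: [[rx, ry, rz, x, y, z, gripper], ...]. A call has 1 to 10 rows; each row is the pose to reach, as a shift and turn from the pose commanded when the call began, along the tool's axes at that moment; what a row does not reach only later rows make up. A row lasts 1/10 s, in which the tool goes at most 50 mm and 8.59 degrees, less where a joint would pass 70% of its speed; a pose out of reach is approached as far as the arm can. A call with a number of a shift or a turn outside -1 to 1 is refused whole. A call with a gripper value outside its range is refused whole. The fingers move at their own pace and stop on an object; "grip_force" is the grip in N (left out, the last holds). Time passes only in rows, so rows that repeat a pose let the fingers close. It gives the time, the measured TCP pose, the force, the opening and the grip force at its end, in the units of the state.
- get_state(): the state, without advancing time (a new reading comes with each control period).
- snapshot(name): name is "scene" or "top"; returns a dict with "frame" (400x640x3 uint8, red, green, blue), "intrinsics" (3x3 intrinsics, pixels), "R" (3x3) and "t" (3): a world point X has camera coordinates R X + t. Camera axes: x right, y down, z forward; pixel columns grow to the right and rows downward; lengths in m; the calibration is good to about 2 mm. A picture is of the moment at which its call begins. There is no depth.
- hand_in(): hands the job in; it is judged then, once.
The state is a dict: "time": time; "joint_positions": joint angles; "qvel": joint speeds; "joint_efforts": joint torques, N m; "eef_pos": TCP position; "tool_rot": TCP orientation; "force": force on the tool from outside, world axes, zero at the start; "ft_torque": the same for the moment, N m; "opening": finger opening in m; "gripper_force": force on a finger pad.
Only numpy, scipy, OpenCV 4.12 (cv2) and the standard library are available. Lean on these libraries where they do the work, as an engineer would, in place of code of your own. Each camera call takes 0.05 s, during which the arm holds its last target. There are 200 camera calls.

## Working session

There is one attempt and no reset: what is moved stays moved. The work goes in short steps, Python scripts to look and compute and a tool call to move; the robot and the scene stay as the last step left them, time stands still between calls to the robot, and variables do not carry over. Pictures are saved under pics/ and viewed, at most 10 in all, crops included, and the job is handed in when it is done.

Besides the shell and the picture viewer there is one more tool, called after "Emit:" by a JSON object that holds its "fn" and its "kwargs", one argument or row to a line. servo_tool: Moves the arm, as the interface text tells. Its arguments: {"type":"object","properties":{"plan":{"type":"array"},"grip_force":{"type":"number"}},"required":["plan"]}

```bash
mkdir -p pics
cat > h.py <<'E'
from rig import *
import numpy as np, cv2
def snap(n,f):
    s=snapshot(n); cv2.imwrite('pics/'+f+'.png',s['frame'][:,:,::-1]); np.savez('pics/'+f+'.npz',**s); return s
def ray(s,u,v,z):
    R=np.array(s['R']);t=np.array(s['t']);K=np.array(s['intrinsics'])
    c=-R.T@t; d=R.T@np.linalg.inv(K)@np.array([u,v,1.]); return c+d*(z-c[2])/d[2]
def proj(s,X):
    p=np.array(s['intrinsics'])@(np.array(s['R'])@np.array(X)+np.array(s['t'])); return p[:2]/p[2]
E
python3 - <<'E'
from h import *
a=snap('top','t0');b=snap('scene','s0')
for s in(a,b): print(np.round(-s['R'].T@s['t'],3))
st=get_state();print(st['time'],st['eef_pos'],np.round(st['tool_rot'],3),st['opening'])
E
```

```text
[0.407 0.016 1.147]
[ 0.844 -0.326  0.91 ]
0.1 [0.16747176 0.62751293 0.24751298] [[-0.966  0.258 -0.   ]
 [ 0.258  0.966 -0.002]
 [-0.    -0.002 -1.   ]] 0.08528924674508079
```

View pics/t0.png

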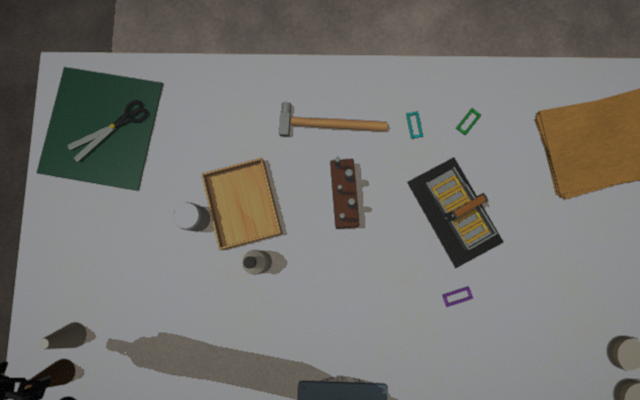

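View pics/s0.png

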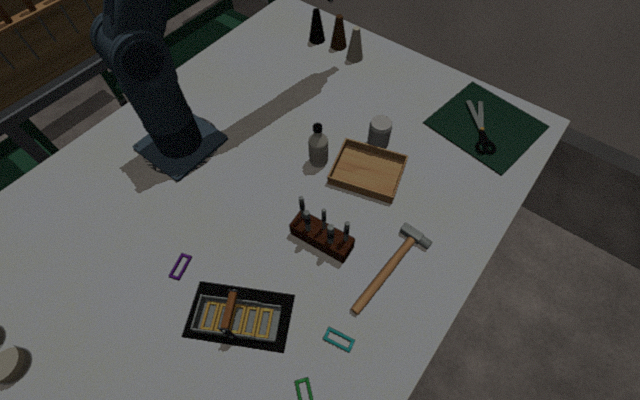

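Run:
```python
from h import *
a=dict(np.load('pics/t0.npz'));b=dict(np.load('pics/s0.npz'))
c1=cv2.resize(a['frame'][150:275,395:515],None,fx=3.3,fy=3.3,interpolation=2)
c2=cv2.resize(b['frame'][275:360,175:305],None,fx=3,fy=3,interpolation=2)
H=max(c1.shape[0],c2.shape[0]);W=c1.shape[1]+c2.shape[1]
o=np.zeros((H,W,3),np.uint8);o[:c1.shape[0],:c1.shape[1]]=c1;o[:c2.shape[0],c1.shape[1]:]=c2
o=np.clip(o.astype(float)*1.6,0,255).astype(np.uint8)
cv2.imwrite('pics/crop0.png',o[:,:,::-1])
def rect(s,roi,m,z,n):
    x0,y0,x1,y1=roi; k=np.zeros(m.shape,np.uint8);k[y0:y1,x0:x1]=m[y0:y1,x0:x1]
    cs,_=cv2.findContours(k,0,2);c=max(cs,key=cv2.contourArea)
    p=cv2.boxPoints(cv2.minAreaRect(c)); P=np.array([ray(s,u,v,z) for u,v in p])
    print(n,'px',np.round(p).tolist(),'ctr',np.round(P.mean(0),3),'sides',np.round(np.linalg.norm(np.diff(P,axis=0),axis=1),3),'edge0 deg',np.round(np.degrees(np.arctan2(*(P[1]-P[0])[[1,0]])),1))
f=a['frame'].astype(int);g=f.sum(2)
hsv=cv2.cvtColor(a['frame'],cv2.COLOR_RGB2HSV)
br=((hsv[...,1]>70)&(hsv[...,0]<25)).astype(np.uint8)
rect(a,(395,150,515,275),(g<110).astype(np.uint8),.003,'mat')
rect(a,(195,150,290,255),br,.036,'tray')
rect(a,(325,150,365,235),br,.055,'block')
rect(a,(430,185,495,230),((hsv[...,0]<13)&(hsv[...,1]>90)).astype(np.uint8),.1,'handle')
```

```text
mat px [[408.0, 182.0], [454.0, 157.0], [502.0, 241.0], [456.0, 267.0]] ctr [ 0.535 -0.279  0.003] sides [0.137 0.246 0.133] edge0 deg -59.1
tray px [[199.0, 174.0], [262.0, 157.0], [282.0, 234.0], [219.0, 250.0]] ctr [0.54  0.264 0.036] sides [0.167 0.202 0.163] edge0 deg -73.9
block px [[330.0, 161.0], [353.0, 159.0], [359.0, 226.0], [336.0, 228.0]] ctr [0.569 0.003 0.055] sides [0.057 0.168 0.056] edge0 deg -83.8
handle px [[456.0, 216.0], [456.0, 216.0], [456.0, 216.0], [456.0, 216.0]] ctr [ 0.513 -0.257  0.1  ] sides [0. 0. 0.] edge0 deg 0.0
```

View pics/crop0.png

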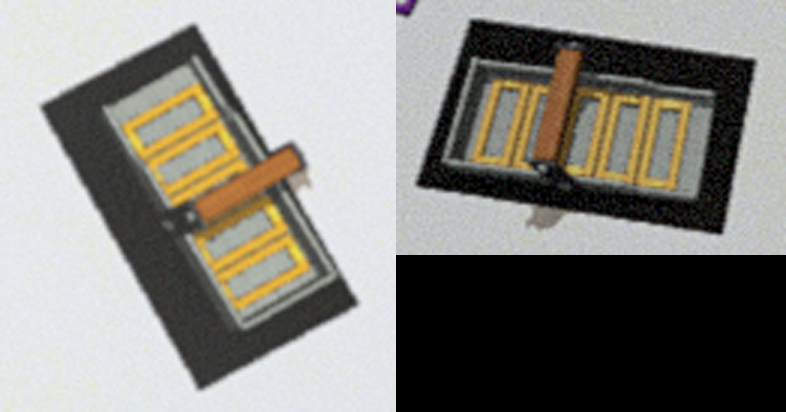

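```bash
cat >> h.py <<'E'
def wood(s,roi):
    f=s['frame'].astype(float);x0,y0,x1,y1=roi
    m=(f[...,0]>1.5*f[...,1])&(f[...,0]>60); k=np.zeros(m.shape,np.uint8);k[y0:y1,x0:x1]=m[y0:y1,x0:x1]
    c=max(cv2.findContours(k,0,2)[0],key=cv2.contourArea);return cv2.minAreaRect(c)
def tri(s,p,t,q):
    A=[];B=[]
    for S,(u,v) in((s,p),(t,q)):
        P=S['intrinsics']@np.c_[S['R'],S['t']]; A+=[u*P[2]-P[0],v*P[2]-P[1]]
    A=np.array(A);return np.linalg.lstsq(A[:,:3],-A[:,3],rcond=None)[0]
E
python3 - <<'E'
from h import *
a=dict(np.load('pics/t0.npz'));b=dict(np.load('pics/s0.npz'))
p=wood(a,(430,180,495,230));q=wood(b,(215,280,245,345));print(p,q)
X=tri(a,p[0],b,q[0]);print('handle',X.round(4))
P=np.array([ray(a,u,v,.096) for u,v in cv2.boxPoints(p)]);d=np.diff(P,axis=0);print(P.mean(0).round(3),np.linalg.norm(d,axis=1),np.degrees(np.arctan2(d[:,1],d[:,0])))
for n,c in(('lip',(150,87)),('back',(287,305))): print(n,ray(a,395+c[0]/3.3,150+c[1]/3.3,.006).round(3))
for n,c in(('lip',(707-396,145)),('back',(455-396,112))): print(n,ray(b,175+c[0]/3,275+c[1]/3,.006).round(3))
for n,u,v,z in(('bottle',323,165,0),('can',384,143,0),('hamhead',415,238,.02),('hamend',357,310,.01)): print(n,ray(b,u,v,z).round(3))
for n,u,v,z in(('bottle',258,262,.1),('can',187,216,.095),('hamhead',287,120,.02)): print(n,ray(a,u,v,z).round(3))
E
```

```text
((469.5735168457031, 205.45587158203125), (6.859943389892578, 33.09922790527344), 59.03623962402344) ((228.23532104492188, 309.55889892578125), (6.5484619140625, 36.865413665771484), 14.03624439239502)
handle [ 0.5394 -0.2894  0.0972]
[ 0.539 -0.29   0.096] [0.07861792 0.01589507 0.07846578] [ -57.88279463 -150.03693973  122.08173917]
lip [ 0.624 -0.243  0.006]
back [ 0.458 -0.346  0.006]
lip [ 0.626 -0.234  0.006]
back [ 0.445 -0.34   0.006]
bottle [ 0.418  0.209 -0.   ]
can [0.52  0.396 0.   ]
hamhead [0.771 0.154 0.02 ]
hamend [ 0.757 -0.094  0.01 ]
bottle [0.395 0.201 0.1  ]
can [0.499 0.377 0.095]
hamhead [0.763 0.156 0.02 ]
```

```bash
cat > plan.py <<'E'
import numpy as np, json
from scipy.spatial.transform import Rotation as Ro
def pose(psi,tilt=0.):
    """tool down, tool y at heading psi (deg); scoop heading is psi+180; tilt = mouth-down pitch (deg)"""
    c,s=np.cos(np.radians(psi)),np.sin(np.radians(psi))
    R=np.array([[s,c,0],[-c,s,0],[0,0,-1.]])
    return Ro.from_matrix(R)*Ro.from_rotvec([np.radians(tilt),0,0])   # sign checked below
def emit(R0,p0,path,per=10,grip=0,rep=1):
    """path: list of (pos,Rot) one per row; prints calls in tool units"""
    i=0;n=0
    while i<len(path):
        rows=[]
        while i<len(path) and len(rows)<per:
            p,R=path[i]; d=R0.as_matrix().T@(np.array(p)-p0)/.1; r=(R0.inv()*R).as_rotvec()/np.radians(120)
            if max(abs(d).max(),abs(r).max())>1: break
            rows+=[[float(x) for x in np.round(np.r_[r,d],3)]+[grip]]*rep; i+=1
        if not rows: raise SystemExit('step too large')
        n+=1; print(n,json.dumps(rows).replace(' ','').replace('.0,',',').replace('-0,','0,'))
        l=np.array(rows[-1]); p0=p0+R0.as_matrix()@l[3:6]*.1; R0=R0*Ro.from_rotvec(l[:3]*np.radians(120))
    return R0,p0
E
python3 - <<'E'
from plan import *
from h import *
# tilt sign: mouth dir = -tool y, should go down
print('tilt+20: mouth z', (-(pose(0,20).as_matrix()[:,1]))[2].round(2))
b=dict(np.load('pics/s0.npz'))
C=[ray(b,175+(u-396)/3,275+v/3,.003) for u,v in((470,20),(755,60),(722,233),(417,187))]
d=(C[1]-C[0]+C[2]-C[3]);print('mat',np.mean(C,0).round(3),np.degrees(np.arctan2(d[1],d[0])))
st=get_state();p0=st['eef_pos'];R0=Ro.from_matrix(st['tool_rot'])
az0=75.;r0=np.hypot(*p0[:2]);az1=np.degrees(np.arctan2(-.289,.539));r1=np.hypot(.289,.539)
N=11;path=[]
for k in range(1,N+1):
    f=k/N;az=np.radians(az0+(az1-az0)*f);r=r0+(r1-r0)*f
    path.append(((r*np.cos(az),r*np.sin(az),.2475+(.17-.2475)*(1 if k==N else 0) ),pose(75-224.5*f)))
emit(R0,np.array(p0),path,per=3,rep=3)
E
```

```text
Traceback (most recent call last):
  File "plan.py", line 7, in pose
    return Ro.from_matrix(R)*Ro.from_rotvec([np.radians(tilt),0,0])   # sign checked below
           ~~~~~~~~~~~~~~^^^
  File "scipy/spatial/transform/_rotation.pyx", line 1143, in scipy.spatial.transform._rotation.Rotation.from_matrix
ValueError: Non-positive determinant (left-handed or null coordinate frame) in rotation matrix 0: [[ 0.  1.  0.]
 [-1.  0.  0.]
 [ 0.  0. -1.]].
```

```bash
sed -i 's/\[\[s,c,0\],\[-c,s,0\]/[[-s,c,0],[c,s,0]/' plan.py
python3 - <<'E'
from plan import *
from h import *
print('tilt+20: mouth z', (-(pose(0,20).as_matrix()[:,1]))[2].round(2))
b=dict(np.load('pics/s0.npz'))
C=[ray(b,175+(u-396)/3,275+v/3,.003) for u,v in((470,20),(755,60),(722,233),(417,187))]
d=(C[1]-C[0]+C[2]-C[3]);print('mat',np.mean(C,0).round(3),np.degrees(np.arctan2(d[1],d[0])))
st=get_state();p0=st['eef_pos'];R0=Ro.from_matrix(st['tool_rot'])
az0=75.;r0=np.hypot(*p0[:2]);az1=np.degrees(np.arctan2(-.289,.539));r1=np.hypot(.289,.539)
N=12;path=[]
for k in range(1,N+1):
    f=k/N;az=np.radians(az0+(az1-az0)*f);r=r0+(r1-r0)*f
    path.append(((r*np.cos(az),r*np.sin(az),.2475+(.18-.2475)*(1 if k==N else 0) ),pose(75-224.5*f)))
emit(R0,np.array(p0),path,per=3,rep=3)
E
```

```text
tilt+20: mouth z 0.34
mat [ 0.537 -0.278  0.003] 29.53776251021443
1 [[-0.001,0,0.156,-0.973,-0.105,0,0],[-0.001,0,0.156,-0.973,-0.105,0,0],[-0.001,0,0.156,-0.973,-0.105,0,0]]
2 [[0,0,0.156,-0.965,0.065,0.001,0],[0,0,0.156,-0.965,0.065,0.001,0],[0,0,0.156,-0.965,0.065,0.001,0]]
3 [[0,0,0.156,-0.934,0.233,0,0],[0,0,0.156,-0.934,0.233,0,0],[0,0,0.156,-0.934,0.233,0,0]]
4 [[0,0,0.156,-0.874,0.392,0,0],[0,0,0.156,-0.874,0.392,0,0],[0,0,0.156,-0.874,0.392,0,0]]
5 [[0,0,0.156,-0.788,0.536,0,0],[0,0,0.156,-0.788,0.536,0,0],[0,0,0.156,-0.788,0.536,0,0]]
6 [[0,0,0.156,-0.679,0.663,0,0],[0,0,0.156,-0.679,0.663,0,0],[0,0,0.156,-0.679,0.663,0,0]]
7 [[0,0,0.156,-0.548,0.767,0,0],[0,0,0.156,-0.548,0.767,0,0],[0,0,0.156,-0.548,0.767,0,0]]
8 [[0,0,0.156,-0.404,0.848,-0.001,0],[0,0,0.156,-0.404,0.848,-0.001,0],[0,0,0.156,-0.404,0.848,-0.001,0]]
9 [[0,0,0.156,-0.246,0.901,0,0],[0,0,0.156,-0.246,0.901,0,0],[0,0,0.156,-0.246,0.901,0,0]]
10 [[0,0,0.156,-0.085,0.926,-0.001,0],[0,0,0.156,-0.085,0.926,-0.001,0],[0,0,0.156,-0.085,0.926,-0.001,0]]
11 [[0,0,0.155,0.079,0.921,0,0],[0,0,0.155,0.079,0.921,0,0],[0,0,0.155,0.079,0.921,0,0]]
12 [[0,0,0.156,0.236,0.89,0.674,0],[0,0,0.156,0.236,0.89,0.674,0],[0,0,0.156,0.236,0.89,0.674,0]]
```

Emit:
{"fn": "servo_tool", "kwargs": {
  "plan": [
    [0,0,0.156,-0.97,-0.1,0,0],
    [0,0,0.156,-0.97,-0.1,0,0],
    [0,0,0.156,-0.97,-0.1,0,0]
  ]
}}

```text
time: 0.4
eef_pos: [0.2681, 0.5889, 0.2481]
tool_rot: [[-0.824, 0.567, 0.006], [0.567, 0.824, -0.003], [-0.007, 0.001, -1.0]]
force: [0.6, -0.3, -0.0]
opening: 0.0855
gripper_force: 0.0
```

Emit:
{"fn": "servo_tool", "kwargs": {
  "plan": [
    [0,0,0.156,-0.965,0.065,0,0],
    [0,0,0.156,-0.965,0.065,0,0],
    [0,0,0.156,-0.965,0.065,0,0]
  ]
}}

```text
time: 0.7
eef_pos: [0.3509, 0.5396, 0.2482]
tool_rot: [[-0.598, 0.801, 0.005], [0.801, 0.598, -0.004], [-0.006, 0.002, -1.0]]
force: [-0.1, -1.2, 0.6]
opening: 0.0855
gripper_force: 0.0
```

Emit:
{"fn": "servo_tool", "kwargs": {
  "plan": [
    [0,0,0.156,-0.934,0.233,0,0],
    [0,0,0.156,-0.934,0.233,0,0],
    [0,0,0.156,-0.934,0.233,0,0]
  ]
}}

```text
time: 1.0
eef_pos: [0.4251, 0.4788, 0.2484]
tool_rot: [[-0.31, 0.951, 0.004], [0.951, 0.31, -0.004], [-0.005, 0.003, -1.0]]
force: [0.3, 0.2, 0.4]
opening: 0.0853
gripper_force: 0.0
```

Emit:
{"fn": "servo_tool", "kwargs": {
  "plan": [
    [0,0,0.156,-0.874,0.392,0,0],
    [0,0,0.156,-0.874,0.392,0,0],
    [0,0,0.156,-0.874,0.392,0,0]
  ]
}}

```text
time: 1.3
eef_pos: [0.4892, 0.4081, 0.2485]
tool_rot: [[0.011, 1.0, 0.004], [1.0, -0.011, -0.005], [-0.005, 0.004, -1.0]]
force: [0.5, 0.3, 1.4]
opening: 0.0855
gripper_force: 0.0
```

Emit:
{"fn": "servo_tool", "kwargs": {
  "plan": [
    [0,0,0.156,-0.788,0.536,0,0],
    [0,0,0.156,-0.788,0.536,0,0],
    [0,0,0.156,-0.788,0.536,0,0]
  ]
}}

```text
time: 1.6
eef_pos: [0.5416, 0.329, 0.2486]
tool_rot: [[0.331, 0.944, 0.003], [0.944, -0.331, -0.005], [-0.004, 0.004, -1.0]]
force: [0.3, -0.6, 0.7]
opening: 0.0855
gripper_force: 0.0
```

Emit:
{"fn": "servo_tool", "kwargs": {
  "plan": [
    [0,0,0.156,-0.679,0.663,0,0],
    [0,0,0.156,-0.679,0.663,0,0],
    [0,0,0.156,-0.679,0.663,0,0]
  ]
}}

```text
time: 1.9
eef_pos: [0.5815, 0.2433, 0.2487]
tool_rot: [[0.616, 0.788, 0.002], [0.788, -0.616, -0.005], [-0.002, 0.005, -1.0]]
force: [0.9, -1.1, 1.2]
opening: 0.0855
gripper_force: 0.0
```

Emit:
{"fn": "servo_tool", "kwargs": {
  "plan": [
    [0,0,0.156,-0.548,0.767,0,0],
    [0,0,0.156,-0.548,0.767,0,0],
    [0,0,0.156,-0.548,0.767,0,0]
  ]
}}

```text
time: 2.2
eef_pos: [0.608, 0.1533, 0.2488]
tool_rot: [[0.836, 0.549, 0.002], [0.549, -0.836, -0.005], [-0.001, 0.005, -1.0]]
force: [-0.0, 0.2, 0.3]
opening: 0.0852
gripper_force: 0.0
```

Emit:
{"fn": "servo_tool", "kwargs": {
  "plan": [
    [0,0,0.156,-0.404,0.848,0,0],
    [0,0,0.156,-0.404,0.848,0,0],
    [0,0,0.156,-0.404,0.848,0,0]
  ]
}}

```text
time: 2.5
eef_pos: [0.6206, 0.0606, 0.2489]
tool_rot: [[0.968, 0.252, 0.001], [0.252, -0.968, -0.005], [-0.001, 0.005, -1.0]]
force: [0.9, -0.3, -0.2]
opening: 0.0853
gripper_force: 0.0
```

Emit:
{"fn": "servo_tool", "kwargs": {
  "plan": [
    [0,0,0.156,-0.246,0.901,0,0],
    [0,0,0.156,-0.246,0.901,0,0],
    [0,0,0.156,-0.246,0.901,0,0]
  ]
}}

```text
time: 2.8
eef_pos: [0.6194, -0.0324, 0.2489]
tool_rot: [[0.997, -0.072, 0.0], [-0.072, -0.997, -0.005], [0.0, 0.005, -1.0]]
force: [0.1, -0.7, -0.2]
opening: 0.0854
gripper_force: 0.0
```

Emit:
{"fn": "servo_tool", "kwargs": {
  "plan": [
    [0,0,0.156,-0.085,0.926,0,0],
    [0,0,0.156,-0.085,0.926,0,0],
    [0,0,0.156,-0.085,0.926,0,0]
  ]
}}

```text
time: 3.1
eef_pos: [0.6043, -0.1237, 0.2489]
tool_rot: [[0.922, -0.388, -0.001], [-0.388, -0.922, -0.004], [0.001, 0.004, -1.0]]
force: [-0.5, -0.6, 0.4]
opening: 0.0856
gripper_force: 0.0
```

Emit:
{"fn": "servo_tool", "kwargs": {
  "plan": [
    [0,0,0.156,0.079,0.921,0,0],
    [0,0,0.156,0.079,0.921,0,0],
    [0,0,0.156,0.079,0.921,0,0]
  ]
}}

```text
time: 3.4
eef_pos: [0.5761, -0.211, 0.2489]
tool_rot: [[0.749, -0.662, -0.001], [-0.662, -0.749, -0.004], [0.002, 0.004, -1.0]]
force: [0.4, 0.5, -0.1]
opening: 0.0858
gripper_force: 0.0
```

Emit:
{"fn": "servo_tool", "kwargs": {
  "plan": [
    [0,0,0.156,0.236,0.89,0.5,0],
    [0,0,0.156,0.236,0.89,0.5,0],
    [0,0,0.156,0.236,0.89,0.5,0]
  ]
}}

```text
time: 3.7
eef_pos: [0.5342, -0.2911, 0.196]
tool_rot: [[0.499, -0.867, -0.006], [-0.867, -0.499, -0.001], [-0.002, 0.005, -1.0]]
force: [-0.3, 0.1, 0.4]
opening: 0.0856
gripper_force: 0.0
```

Emit:
{"fn": "servo_tool", "kwargs": {
  "plan": [
    [0,0,0,0.01,-0.05,0.3,0],
    [0,0,0,0.01,-0.05,0.6,0],
    [0,0,0,0.01,-0.05,0.8,0],
    [0,0,0,0.01,-0.05,0.8,0],
    [0,0,0,0.01,-0.05,0.8,0]
  ]
}}

```text
time: 4.2
eef_pos: [0.5442, -0.2854, 0.1187]
tool_rot: [[0.508, -0.861, -0.0], [-0.861, -0.508, 0.0], [-0.0, -0.0, -1.0]]
force: [0.8, -0.3, 1.7]
opening: 0.0855
gripper_force: 0.0
```

Run:
```python
from h import *
a=snap('scene','s1');st=get_state();print(st['eef_pos'],st['joint_positions'].round(2) if hasattr(st['joint_positions'],'round') else st['joint_positions'])
c=cv2.resize(a['frame'][200:370,150:330],None,fx=3.3,fy=3.3,interpolation=2)
cv2.imwrite('pics/s1c.png',np.clip(c[:,:,::-1]*1.5,0,255).astype(np.uint8))
```

```text
[ 0.54447897 -0.28593797  0.11938826] [-0.18  0.83  0.89  1.76 -0.79  0.94 -1.56]
```

View pics/s1c.png

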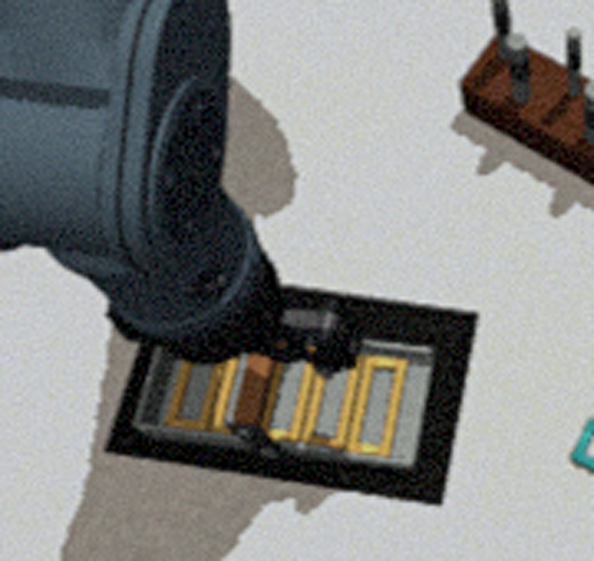

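Emit:
{"fn": "servo_tool", "kwargs": {
  "plan": [
    [0,0,0,0,0.06,0.15,0],
    [0,0,0,0,0.06,0.3,0],
    [0,0,0,0,0.06,0.3,0],
    [0,0,0,0,0.06,0.3,0.4],
    [0,0,0,0,0.06,0.3,0.6],
    [0,0,0,0,0.06,0.3,1],
    [0,0,0,0,0.06,0.3,1],
    [0,0,0,0,0.06,0.3,1],
    [0,0,0,0,0.06,0.3,1],
    [0,0,0,0,0.06,0.3,1]
  ],
  "grip_force": 80
}}

```text
time: 5.25
eef_pos: [0.5388, -0.2894, 0.0888]
tool_rot: [[0.506, -0.862, 0.001], [-0.862, -0.506, -0.0], [0.001, -0.001, -1.0]]
force: [-0.5, 1.5, 4.3]
opening: 0.0166
gripper_force: 79.5
```

```bash
sed -i 's/\[np.radians(tilt),0,0\]/[-np.radians(tilt),0,0]/' plan.py
cat >> plan.py <<'E'
mj=lambda f:10*f**3-15*f**4+6*f**5
L0=np.array([.569,.272,.062]); M=np.array([np.cos(np.radians(196)),np.sin(np.radians(196)),0])
def pour(th,L=L0):
    t=np.radians(th);return L+M*(-.1*np.cos(t)+.083*np.sin(t))+np.array([0,0,.1*np.sin(t)+.083*np.cos(t)])
E
python3 - <<'E'
from plan import *
from h import *
st=get_state();p0=np.array(st['eef_pos']);R0=Ro.from_matrix(st['tool_rot'])
E=pour(0);print(E)
Z=.275;path=[]
for k in range(1,15): path.append((p0+[0,0,(Z-p0[2])*mj(k/14)],pose(210.4)))
a0,r0=np.arctan2(p0[1],p0[0]),np.hypot(*p0[:2]);a1,r1=np.arctan2(E[1],E[0]),np.hypot(*E[:2])
for k in range(1,46):
    f=mj(k/45);a=a0+(a1-a0)*f;r=r0+(r1-r0)*f
    path.append(((r*np.cos(a),r*np.sin(a),Z),pose(210.4+165.6*f)))
for k in range(1,15):
    f=mj(k/14);path.append((np.r_[E[:2],Z+(E[2]-Z)*f],pose(16)))
emit(R0,p0,path,grip=1)
E
```

```text
[0.66512617 0.29956374 0.145     ]
1 [[0,0,0,0,0,-0.006,1],[0,0,0,0,0,-0.043,1],[0,0,0,0,0,-0.129,1],[0,0,0,0,0,-0.269,1],[0,0,0,0,0,-0.459,1],[0,0,0,0,-0.001,-0.685,1],[0,0,0,0.001,-0.001,-0.931,1]]
2 [[0,0,0,0,0,-0.246,1],[0,0,0,0,0,-0.472,1],[0,0,0,0,0,-0.661,1],[0,0,0,0,0,-0.801,1],[0,0,0,0,0,-0.887,1],[0,0,0,0,0,-0.925,1],[0,0,0,0,0,-0.931,1],[0,0,0,0,-0.001,-0.931,1],[0,0,-0.001,-0.001,-0.005,-0.931,1],[0,0,-0.003,-0.005,-0.015,-0.931,1]]
3 [[0,0,-0.005,-0.006,-0.018,0,1],[0,0,-0.013,-0.017,-0.048,0,1],[0,0,-0.023,-0.032,-0.089,0,1],[0,0,-0.037,-0.052,-0.144,0,1],[0,0,-0.055,-0.079,-0.213,0,1],[0,0,-0.077,-0.113,-0.297,0,1],[0,0,-0.102,-0.154,-0.396,0.001,1],[0,0,-0.132,-0.204,-0.51,0.001,1],[0,0,-0.165,-0.264,-0.637,0.001,1],[0,0,-0.202,-0.334,-0.778,0.001,1]]
4 [[0,0,-0.041,-0.012,-0.173,0,1],[0,0,-0.084,-0.03,-0.361,0,1],[0,0,-0.131,-0.055,-0.562,0,1],[0,0,-0.181,-0.089,-0.775,0,1],[0,0,-0.233,-0.133,-0.998,0,1]]
5 [[0,0,-0.054,0.06,-0.23,0,1],[0,0,-0.109,0.113,-0.47,0,1],[0,0,-0.166,0.159,-0.719,0,1],[0,0,-0.223,0.195,-0.974,0,1]]
6 [[0,0,-0.057,0.14,-0.219,0,1],[0,0,-0.115
[... 322 characters left out ...]
1],[0,0,-0.099,0.461,-0.139,0,1],[0,0,-0.125,0.579,-0.18,0,1],[0,0,-0.146,0.678,-0.216,0,1],[0,0,-0.164,0.759,-0.247,0,1],[0,0,-0.178,0.823,-0.272,0,1],[0,0,-0.189,0.871,-0.292,0,1],[0,0,-0.196,0.905,-0.306,0,1],[0,0,-0.201,0.926,-0.315,0,1]]
9 [[0,0,-0.003,0.013,0.001,0,1],[0,0,-0.004,0.018,0.001,0,1],[0,0,-0.004,0.018,0.001,0,1],[0,0,-0.004,0.018,0.001,0.004,1],[0,0,-0.004,0.018,0.001,0.03,1],[0,0,-0.004,0.018,0.001,0.09,1],[0,0,-0.004,0.018,0.001,0.188,1],[0,0,-0.004,0.018,0.001,0.32,1],[0,0,-0.004,0.019,0.001,0.478,1],[0,0,-0.004,0.019,0,0.65,1]]
10 [[0,0,0,0,0,0.171,1],[0,0,0,0,0,0.329,1],[0,0,0,0,0,0.461,1],[0,0,0,0,0,0.559,1],[0,0,0,0,0,0.619,1],[0,0,0,0,0,0.645,1],[0,0,0,0,0,0.65,1]]
```

Emit:
{"fn": "servo_tool", "kwargs": {
  "plan": [
    [0,0,0,0,0,-0.006,1],
    [0,0,0,0,0,-0.043,1],
    [0,0,0,0,0,-0.129,1],
    [0,0,0,0,0,-0.269,1],
    [0,0,0,0,0,-0.459,1],
    [0,0,0,0,0,-0.685,1],
    [0,0,0,0,0,-0.931,1]
  ]
}}

```text
time: 5.95
eef_pos: [0.5381, -0.2893, 0.1834]
tool_rot: [[0.506, -0.863, 0.0], [-0.863, -0.506, -0.0], [0.0, -0.0, -1.0]]
force: [0.1, 0.4, -8.4]
opening: 0.0168
gripper_force: 78.5
```

Emit:
{"fn": "servo_tool", "kwargs": {
  "plan": [
    [0,0,0,0,0,-0.246,1],
    [0,0,0,0,0,-0.472,1],
    [0,0,0,0,0,-0.661,1],
    [0,0,0,0,0,-0.801,1],
    [0,0,0,0,0,-0.887,1],
    [0,0,0,0,0,-0.925,1],
    [0,0,0,0,0,-0.931,1],
    [0,0,0,0,-0.001,-0.931,1],
    [0,0,-0.001,-0.001,-0.005,-0.931,1],
    [0,0,-0.003,-0.005,-0.015,-0.931,1]
  ]
}}

```text
time: 6.95
eef_pos: [0.5391, -0.288, 0.2739]
tool_rot: [[0.512, -0.859, -0.001], [-0.859, -0.512, 0.0], [-0.001, 0.001, -1.0]]
force: [0.3, 0.5, -8.4]
opening: 0.0166
gripper_force: 78.5
```

Run:
```python
from h import *
a=snap('scene','s2');b=snap('top','t2');st=get_state();print(st['eef_pos'],np.round(st['joint_positions'],2),st['force'],st['ft_torque'])
c=np.hstack([cv2.resize(a['frame'][150:370,150:380],(460,440)),cv2.resize(b['frame'][120:280,390:510],(330,440))])
cv2.imwrite('pics/s2c.png',np.clip(c[:,:,::-1]*1.5,0,255).astype(np.uint8))
```

```text
[ 0.53949157 -0.2877549   0.27410436] [-0.27  0.66  1.06  1.66 -0.61  1.19 -1.67] [-0.24315925 -0.22205644 -8.27593082] [ 0.06463348 -0.04535361 -0.00637414]
```

View pics/s2c.png

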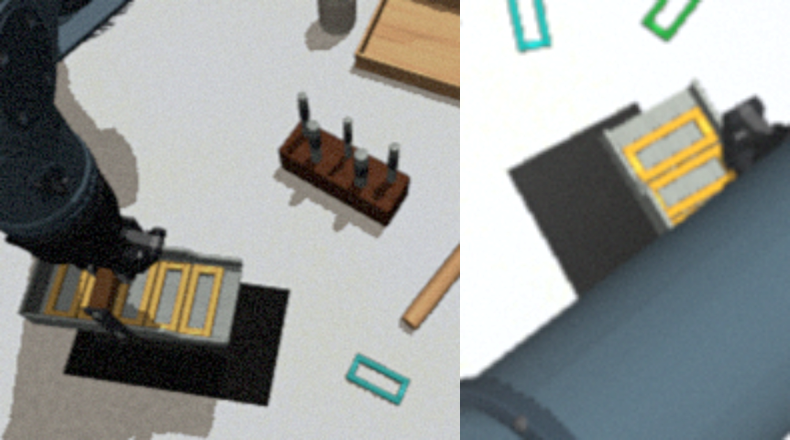

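Emit:
{"fn": "servo_tool", "kwargs": {
  "plan": [
    [0,0,-0.005,-0.006,-0.018,0,1],
    [0,0,-0.013,-0.017,-0.048,0,1],
    [0,0,-0.023,-0.032,-0.089,0,1],
    [0,0,-0.037,-0.052,-0.144,0,1],
    [0,0,-0.055,-0.079,-0.213,0,1],
    [0,0,-0.077,-0.113,-0.297,0,1],
    [0,0,-0.102,-0.154,-0.396,0,1],
    [0,0,-0.132,-0.204,-0.51,0,1],
    [0,0,-0.165,-0.264,-0.637,0,1],
    [0,0,-0.202,-0.334,-0.778,0,1]
  ]
}}

```text
time: 8.05
eef_pos: [0.5898, -0.2186, 0.2745]
tool_rot: [[0.822, -0.569, 0.0], [-0.569, -0.822, -0.0], [0.0, -0.0, -1.0]]
force: [1.1, 0.1, -8.1]
opening: 0.0165
gripper_force: 78.5
```

Emit:
{"fn": "servo_tool", "kwargs": {
  "plan": [
    [0,0,-0.041,-0.012,-0.173,0,1],
    [0,0,-0.084,-0.03,-0.361,0,1],
    [0,0,-0.131,-0.055,-0.562,0,1],
    [0,0,-0.181,-0.089,-0.775,0,1],
    [0,0,-0.233,-0.133,-0.998,0,1]
  ]
}}

```text
time: 8.55
eef_pos: [0.6361, -0.1288, 0.2745]
tool_rot: [[0.993, -0.116, 0.0], [-0.116, -0.993, -0.0], [0.0, 0.0, -1.0]]
force: [-0.4, -0.0, -8.3]
opening: 0.0166
gripper_force: 78.5
```

Emit:
{"fn": "servo_tool", "kwargs": {
  "plan": [
    [0,0,-0.054,0.06,-0.23,0,1],
    [0,0,-0.109,0.113,-0.47,0,1],
    [0,0,-0.166,0.159,-0.719,0,1],
    [0,0,-0.223,0.195,-0.974,0,1]
  ]
}}

```text
time: 8.95
eef_pos: [0.6672, -0.0343, 0.2744]
tool_rot: [[0.939, 0.345, 0.0], [0.345, -0.939, -0.0], [-0.0, 0.0, -1.0]]
force: [0.0, -0.1, -8.1]
opening: 0.0168
gripper_force: 78.5
```

Emit:
{"fn": "servo_tool", "kwargs": {
  "plan": [
    [0,0,-0.057,0.14,-0.219,0,1],
    [0,0,-0.115,0.272,-0.445,0,1],
    [0,0,-0.171,0.395,-0.674,0,1],
    [0,0,-0.227,0.507,-0.905,0,1]
  ]
}}

```text
time: 9.35
eef_pos: [0.684, 0.0682, 0.2743]
tool_rot: [[0.677, 0.736, -0.0], [0.736, -0.677, -0.0], [-0.0, 0.0, -1.0]]
force: [1.6, -0.4, -8.4]
opening: 0.0167
gripper_force: 78.5
```

Emit:
{"fn": "servo_tool", "kwargs": {
  "plan": [
    [0,0,-0.054,0.195,-0.158,0,1],
    [0,0,-0.106,0.378,-0.318,0,1],
    [0,0,-0.155,0.549,-0.477,0,1],
    [0,0,-0.202,0.707,-0.635,0,1],
    [0,0,-0.246,0.85,-0.787,0,1],
    [0,0,-0.287,0.979,-0.932,0,1]
  ]
}}

```text
time: 9.95
eef_pos: [0.6822, 0.2033, 0.274]
tool_rot: [[0.143, 0.99, -0.001], [0.99, -0.143, -0.0], [-0.0, -0.0, -1.0]]
force: [0.0, 0.8, -7.4]
opening: 0.0169
gripper_force: 78.5
```

Emit:
{"fn": "servo_tool", "kwargs": {
  "plan": [
    [0,0,-0.037,0.172,-0.048,0,1],
    [0,0,-0.07,0.326,-0.095,0,1],
    [0,0,-0.099,0.461,-0.139,0,1],
    [0,0,-0.125,0.579,-0.18,0,1],
    [0,0,-0.146,0.678,-0.216,0,1],
    [0,0,-0.164,0.759,-0.247,0,1],
    [0,0,-0.178,0.823,-0.272,0,1],
    [0,0,-0.189,0.871,-0.292,0,1],
    [0,0,-0.196,0.905,-0.306,0,1],
    [0,0,-0.201,0.926,-0.315,0,1]
  ]
}}

```text
time: 10.95
eef_pos: [0.6652, 0.2979, 0.2745]
tool_rot: [[-0.268, 0.963, 0.0], [0.963, 0.268, -0.0], [-0.0, 0.0, -1.0]]
force: [0.5, -0.3, -8.3]
opening: 0.017
gripper_force: 78.5
```

Run:
```python
from h import *
a=snap('scene','s3');b=snap('top','t3');st=get_state();print(st['eef_pos'],np.round(st['joint_positions'],2),np.round(st['tool_rot'],3),st['force'])
c=np.hstack([cv2.resize(a['frame'][90:260,290:460],(440,440)),cv2.resize(b['frame'][110:270,180:310],(350,440))])
cv2.imwrite('pics/s3c.png',np.clip(c[:,:,::-1]*1.5,0,255).astype(np.uint8))
```

```text
[0.66516866 0.29797488 0.27449534] [-0.66  0.67  0.31  1.28 -0.2   1.22 -0.08] [[-0.268  0.963 -0.   ]
 [ 0.963  0.268  0.   ]
 [ 0.    -0.    -1.   ]] [-0.07998796  0.05939256 -8.22234516]
```

View pics/s3c.png

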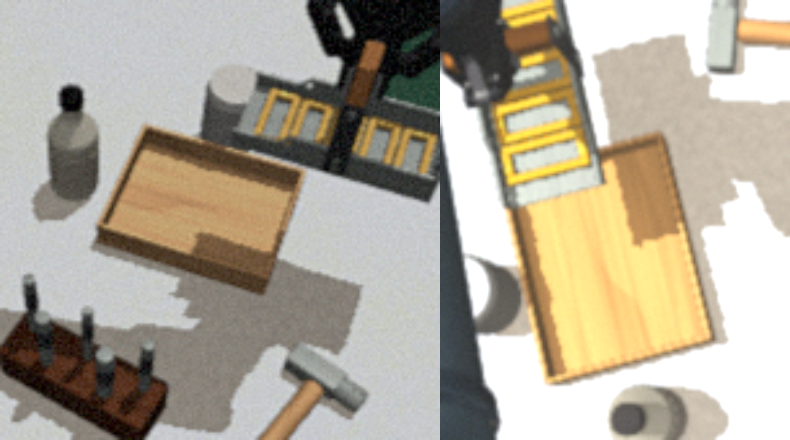

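Emit:
{"fn": "servo_tool", "kwargs": {
  "plan": [
    [0,0,-0.004,0.018,0,0,1],
    [0,0,-0.004,0.018,0,0.004,1],
    [0,0,-0.004,0.018,0,0.03,1],
    [0,0,-0.004,0.018,0,0.09,1],
    [0,0,-0.004,0.018,0,0.188,1],
    [0,0,-0.004,0.018,0,0.32,1],
    [0,0,-0.004,0.018,0,0.478,1],
    [0,0,-0.004,0.018,0,0.65,1]
  ]
}}

```text
time: 11.85
eef_pos: [0.6645, 0.2995, 0.2077]
tool_rot: [[-0.276, 0.961, -0.001], [0.961, 0.276, -0.0], [-0.0, -0.001, -1.0]]
force: [-0.2, -0.2, -8.8]
opening: 0.0174
gripper_force: 78.5
```

Emit:
{"fn": "servo_tool", "kwargs": {
  "plan": [
    [0,0,0,0,0,0.171,1],
    [0,0,0,0,0,0.329,1],
    [0,0,0,0,0,0.461,1],
    [0,0,0,0,0,0.559,1],
    [0,0,0,0,0,0.619,1],
    [0,0,0,0,0,0.645,1],
    [0,0,0,0,0,0.65,1],
    [0,0,0,0,0,0.65,1]
  ]
}}

```text
time: 12.65
eef_pos: [0.6652, 0.2998, 0.1452]
tool_rot: [[-0.276, 0.961, 0.001], [0.961, 0.276, 0.001], [0.0, 0.001, -1.0]]
force: [0.6, -0.0, -8.2]
opening: 0.0167
gripper_force: 78.5
```

Run:
```python
from plan import *
from h import *
a=snap('scene','s4');b=snap('top','t4');st=get_state();print(st['eef_pos'],np.round(st['tool_rot'],3))
p0=np.array(st['eef_pos']);R0=Ro.from_matrix(st['tool_rot'])
print('lip px',proj(a,L0),proj(b,L0))
c=np.hstack([cv2.resize(a['frame'][90:230,320:460],(440,440)),cv2.resize(b['frame'][110:270,180:310],(350,440))])
cv2.imwrite('pics/s4c.png',np.clip(c[:,:,::-1]*1.5,0,255).astype(np.uint8))
q=[11*mj(k/12) for k in range(1,13)]
R,p=emit(R0,p0,[(pour(t),pose(16,t)) for t in q],grip=1,per=6)
for t in range(12,26,2):
  emit(pose(16,t-1),pour(t-1),[(pour(t-.5),pose(16,t-.5)),(pour(t),pose(16,t))],grip=1)
print('back 12 from 18');emit(pose(16,18),pour(18),[(pour(t),pose(16,t)) for t in(11,5,0)],grip=1)
```

```text
[0.66520549 0.29979088 0.14531448] [[-0.276  0.961  0.001]
 [ 0.961  0.276  0.001]
 [ 0.     0.001 -1.   ]]
lip px [377.6658933 163.4665456] [235.47707879 189.99487417]
1 [[0,0,0,-0.002,-0.002,0.002,1],[-0.003,0,0,-0.002,-0.007,-0.004,1],[-0.009,0,0,-0.002,-0.018,-0.017,1],[-0.019,0,0,-0.002,-0.036,-0.037,1],[-0.031,0,0,-0.002,-0.059,-0.062,1],[-0.045,0,0,-0.002,-0.085,-0.089,1]]
2 [[-0.014,0,0,0,-0.025,-0.029,1],[-0.027,0,0,0,-0.048,-0.054,1],[-0.037,0,0,0,-0.066,-0.074,1],[-0.043,0,0,0,-0.078,-0.086,1],[-0.046,0,0,0,-0.084,-0.091,1],[-0.046,0,0,0,-0.085,-0.092,1]]
1 [[-0.004,0,0,0,-0.007,-0.009,1],[-0.008,0,0,0,-0.015,-0.017,1]]
1 [[-0.004,0,0,0,-0.007,-0.009,1],[-0.008,0,0,0,-0.015,-0.017,1]]
1 [[-0.004,0,0,0,-0.007,-0.009,1],[-0.008,0,0,0,-0.015,-0.017,1]]
1 [[-0.004,0,0,0,-0.007,-0.009,1],[-0.008,0,0,0,-0.015,-0.017,1]]
1 [[-0.004,0,0,0,-0.007,-0.009,1],[-0.008,0,0,0,-0.015,-0.017,1]]
1 [[-0.004,0,0,0,-0.007,-0.009,1],[-0.008,0,0,0,-0.015,-0.017,1]]
1 [[-0.004,0,0,0,-0.007,-0.009,1],[-0.008,0,0,0,-0.015,-0.017,1]]
back 12 from 18
1 [[0.058,0,0,0,0.094,0.128,1],[0.108,0,0,0,0.161,0.246,1],[0.15,0,0,0,0.208,0.35,1]]
```

View pics/s4c.png

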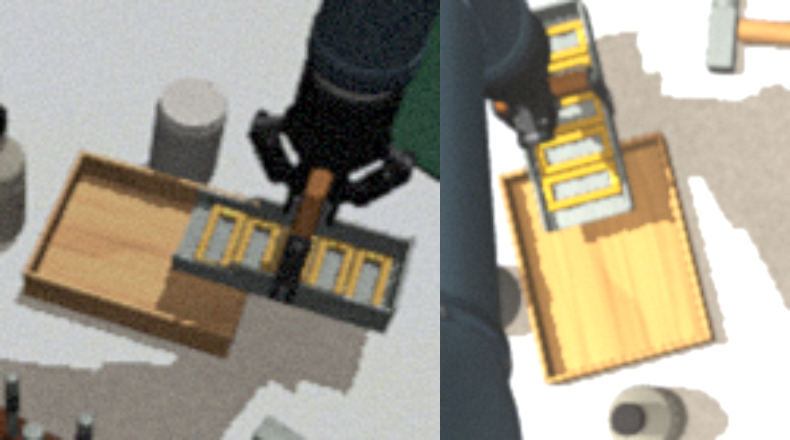

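```bash
cat >> h.py <<'E'
def scoop(s,st):
    """yellow-pixel histogram along the scoop floor (x ahead of lip, mm)"""
    T=np.array(st['tool_rot']);p=np.array(st['eef_pos']);xs,ys,zs=-T[:,1],-T[:,0]*-1,-T[:,2]
    ys=np.cross(zs,xs);o=p+.1*xs-.083*zs+.008*zs
    h=cv2.cvtColor(s['frame'],cv2.COLOR_RGB2HSV).astype(int)
    m=(h[...,1]>150)&(h[...,0]>17)&(h[...,0]<30)&(h[...,2]>70)
    v,u=np.nonzero(m);R=s['R'];c=-R.T@s['t'];d=(R.T@np.linalg.inv(s['intrinsics'])@np.vstack([u,v,np.ones(len(u))])).T
    t=((o-c)@zs)/(d@zs);X=c+d*t[:,None]-o;a,b=X@xs*1000,X@ys*1000
    k=(abs(b)<40)&(a>-200)&(a<130)
    H,_=np.histogram(a[k],np.arange(-108,112,4));print('tilt',round(np.degrees(np.arcsin(-xs[2])),1),'behind lip',' '.join(map(str,H[:27])),'| ahead',' '.join(map(str,H[27:])))
    return a[k],b[k]
def look():
    st=get_state();a=snapshot('scene');b=snapshot('top');print(round(st['time'],2));scoop(a,st);scoop(b,st)
E
python3 - <<'E'
from h import *
a=dict(np.load('pics/s4.npz'));b=dict(np.load('pics/t4.npz'));st=get_state()
for s,r in((a,(155,180,383,405)),(b,(150,200,218,240))):
    h=cv2.cvtColor(s['frame'],cv2.COLOR_RGB2HSV)[r[0]:r[1],r[2]:r[3]].reshape(-1,3);q=h[h[:,1]>150];print(len(q),np.percentile(q,[5,50,95],axis=0).tolist())
    w=cv2.cvtColor(s['frame'],cv2.COLOR_RGB2HSV)[(175,185)[s is b]:(190,215)[s is b],(340,265)[0]:(360,275)[0]].reshape(-1,3) if s is a else cv2.cvtColor(s['frame'],cv2.COLOR_RGB2HSV)[210:230,230:260].reshape(-1,3)
    print('wood',np.percentile(w,[5,50,95],axis=0).tolist())
    scoop(s,st)
E
```

```text
42 [[19.0, 151.0, 71.1], [20.0, 155.0, 127.0], [22.0, 169.74999999999997, 134.95]]
wood [[11.0, 99.0, 47.95], [17.0, 113.0, 129.0], [19.0, 146.10000000000002, 135.0]]
tilt 0.1 behind lip 0 0 0 0 0 1 4 6 1 1 3 2 3 5 0 8 1 1 0 0 1 13 0 0 0 0 0 | ahead 0 0 0 0 0 0 0 0 0 0 0 0 0 0 0 0 0 0 0 0 0 0 0 0 0 0 0
324 [[19.0, 154.15, 107.0], [23.0, 177.0, 156.0], [25.0, 190.0, 187.0]]
wood [[16.0, 122.0, 184.0], [19.0, 129.0, 188.0], [21.0, 141.0, 190.0]]
tilt 0.1 behind lip 6 1 2 2 11 28 25 37 27 7 7 6 8 38 39 44 40 7 6 6 8 28 37 0 0 0 0 | ahead 0 0 0 0 0 0 0 0 0 0 0 0 0 0 0 0 0 0 0 0 0 0 0 0 0 0 0
```

Emit:
{"fn": "servo_tool", "kwargs": {
  "plan": [
    [0,0,0,0,0,0,1],
    [-0.003,0,0,0,-0.007,-0.004,1],
    [-0.009,0,0,0,-0.018,-0.017,1],
    [-0.019,0,0,0,-0.036,-0.037,1],
    [-0.031,0,0,0,-0.059,-0.062,1],
    [-0.045,0,0,0,-0.085,-0.089,1]
  ]
}}

```text
time: 13.35
eef_pos: [0.6563, 0.2971, 0.1536]
tool_rot: [[-0.276, 0.957, 0.092], [0.961, 0.275, 0.026], [-0.0, 0.095, -0.995]]
force: [0.4, -0.6, -7.6]
opening: 0.0166
gripper_force: 78.5
```

Emit:
{"fn": "servo_tool", "kwargs": {
  "plan": [
    [-0.014,0,0,0,-0.025,-0.029,1],
    [-0.027,0,0,0,-0.048,-0.054,1],
    [-0.037,0,0,0,-0.066,-0.074,1],
    [-0.043,0,0,0,-0.078,-0.086,1],
    [-0.046,0,0,0,-0.084,-0.091,1],
    [-0.046,0,0,0,-0.085,-0.092,1]
  ]
}}

```text
time: 13.95
eef_pos: [0.6473, 0.2946, 0.1618]
tool_rot: [[-0.276, 0.944, 0.182], [0.961, 0.271, 0.052], [0.0, 0.189, -0.982]]
force: [-0.1, 0.4, -7.6]
opening: 0.0168
gripper_force: 78.5
```

```bash
python3 -c "from h import *; look()"
```

```text
13.95
tilt 10.9 behind lip 1 1 0 0 0 0 0 2 0 0 2 2 9 9 9 8 3 1 0 0 6 13 1 0 0 0 0 | ahead 0 0 0 0 0 0 0 0 0 0 0 0 0 0 0 0 1 0 0 0 0 0 0 0 0 0 0
tilt 10.9 behind lip 0 0 0 1 12 24 3 27 8 3 3 2 4 32 22 36 36 9 6 9 6 34 31 0 0 0 0 | ahead 0 0 0 0 0 0 0 0 0 0 0 0 0 0 0 0 0 0 0 0 0 0 0 0 0 0 0
```

Emit:
{"fn": "servo_tool", "kwargs": {
  "plan": [
    [-0.004,0,0,0,-0.007,-0.009,1],
    [-0.008,0,0,0,-0.015,-0.017,1],
    [-0.012,0,0,0,-0.022,-0.026,1],
    [-0.016,0,0,0,-0.03,-0.034,1]
  ]
}}

```text
time: 14.45
eef_pos: [0.644, 0.2936, 0.1646]
tool_rot: [[-0.276, 0.937, 0.214], [0.961, 0.269, 0.061], [0.0, 0.223, -0.975]]
force: [0.7, 0.0, -8.3]
opening: 0.0168
gripper_force: 78.5
```

```bash
python3 -c "from h import *; look()"
```

```text
14.45
tilt 12.9 behind lip 2 0 2 1 0 0 0 0 0 0 1 2 7 9 9 9 0 2 1 1 10 14 0 0 0 0 0 | ahead 0 0 0 0 0 0 0 0 0 0 0 0 0 0 0 0 0 0 0 0 0 0 0 0 0 0 0
tilt 12.9 behind lip 0 0 0 0 8 24 7 29 10 3 3 2 4 28 21 30 28 5 4 9 9 32 35 0 0 0 0 | ahead 0 0 0 0 0 0 0 0 0 0 0 0 0 0 0 0 0 0 0 0 0 0 0 0 0 0 0
```

Emit:
{"fn": "servo_tool", "kwargs": {
  "plan": [
    [-0.004,0,0,0,-0.007,-0.009,1],
    [-0.008,0,0,0,-0.015,-0.017,1],
    [-0.008,0,0,0,-0.015,-0.017,1]
  ]
}}

```text
time: 14.85
eef_pos: [0.642, 0.2931, 0.1659]
tool_rot: [[-0.276, 0.933, 0.229], [0.961, 0.268, 0.066], [0.0, 0.239, -0.971]]
force: [-0.4, -0.2, -8.4]
opening: 0.0166
gripper_force: 78.5
```

```bash
python3 -c "from h import *; look()"
```

```text
14.85
tilt 13.8 behind lip 0 2 2 2 0 0 0 0 0 0 0 2 9 5 8 10 1 2 1 1 6 16 0 0 0 0 0 | ahead 0 0 0 0 0 0 0 0 0 0 0 0 0 0 0 0 0 0 0 0 0 0 0 0 0 0 0
tilt 13.8 behind lip 0 0 0 0 9 24 5 30 9 2 4 1 7 30 19 30 23 4 6 9 10 34 33 0 0 0 0 | ahead 0 0 0 0 0 0 0 0 0 0 0 0 0 0 0 0 0 0 0 0 0 0 0 0 0 0 0
```

Emit:
{"fn": "servo_tool", "kwargs": {
  "plan": [
    [-0.004,0,0,0,-0.007,-0.009,1],
    [-0.008,0,0,0,-0.015,-0.017,1],
    [-0.008,0,0,0,-0.015,-0.017,1]
  ]
}}

```text
time: 15.25
eef_pos: [0.6402, 0.2926, 0.1671]
tool_rot: [[-0.276, 0.929, 0.245], [0.961, 0.267, 0.07], [-0.0, 0.255, -0.967]]
force: [-0.7, -0.8, -8.8]
opening: 0.0168
gripper_force: 78.5
```

```bash
python3 -c "from h import *; look()"
```

```text
15.25
tilt 14.8 behind lip 1 1 1 1 0 0 0 0 0 0 0 2 8 8 9 12 1 1 1 1 8 16 1 0 0 0 0 | ahead 0 0 0 0 0 0 0 0 0 0 0 0 0 0 0 0 0 0 0 0 0 0 0 0 0 0 0
tilt 14.8 behind lip 0 0 0 0 8 22 3 29 8 1 4 1 7 31 17 31 22 4 4 8 9 39 33 0 0 0 0 | ahead 0 0 0 0 0 0 0 0 0 0 0 0 0 0 0 0 0 0 0 0 0 0 0 0 0 0 0
```

Emit:
{"fn": "servo_tool", "kwargs": {
  "plan": [
    [-0.004,0,0,0,-0.007,-0.009,1],
    [-0.008,0,0,0,-0.015,-0.017,1]
  ]
}}

```text
time: 15.55
eef_pos: [0.6388, 0.2921, 0.1685]
tool_rot: [[-0.276, 0.925, 0.261], [0.961, 0.266, 0.075], [-0.0, 0.272, -0.962]]
force: [0.4, 0.1, -9.1]
opening: 0.0168
gripper_force: 78.6
```

```bash
python3 -c "from h import *; look()"
```

```text
15.55
tilt 15.8 behind lip 1 2 1 1 2 0 0 0 0 0 0 1 10 12 9 10 2 3 0 2 9 16 0 0 0 0 0 | ahead 0 0 0 0 0 0 0 0 0 0 0 0 0 0 0 0 0 0 0 0 0 0 0 0 0 0 0
tilt 15.8 behind lip 0 0 0 0 9 23 4 25 10 2 3 2 7 30 17 29 27 4 2 4 10 31 37 0 0 0 0 | ahead 0 0 0 0 0 0 0 0 0 0 0 0 0 0 0 0 0 0 0 0 0 0 0 0 0 0 0
```

Emit:
{"fn": "servo_tool", "kwargs": {
  "plan": [
    [-0.004,0,0,0,-0.007,-0.009,1],
    [-0.008,0,0,0,-0.015,-0.017,1]
  ]
}}

```text
time: 15.85
eef_pos: [0.6369, 0.2916, 0.1697]
tool_rot: [[-0.276, 0.921, 0.277], [0.961, 0.264, 0.079], [-0.0, 0.288, -0.958]]
force: [-0.0, -0.3, -7.7]
opening: 0.0168
gripper_force: 78.6
```

```bash
python3 -c "from h import *; look()"
```

```text
15.85
tilt 16.7 behind lip 1 1 1 2 2 0 0 0 0 0 0 1 12 8 11 6 4 1 2 1 10 13 1 0 0 0 0 | ahead 0 0 0 0 0 0 0 0 0 0 0 0 0 0 0 0 0 0 0 0 0 0 0 0 0 0 0
tilt 16.7 behind lip 0 0 0 0 12 22 6 25 10 2 3 2 3 29 20 30 24 4 4 3 7 33 37 0 0 0 0 | ahead 0 0 0 0 0 0 0 0 0 0 0 0 0 0 0 0 0 0 0 0 0 0 0 0 0 0 0
```

Emit:
{"fn": "servo_tool", "kwargs": {
  "plan": [
    [-0.004,0,0,0,-0.007,-0.009,1],
    [-0.008,0,0,0,-0.015,-0.017,1]
  ]
}}

```text
time: 16.15
eef_pos: [0.6351, 0.2911, 0.1709]
tool_rot: [[-0.276, 0.916, 0.292], [0.961, 0.263, 0.084], [-0.0, 0.304, -0.953]]
force: [-0.3, 0.2, -7.7]
opening: 0.0169
gripper_force: 78.6
```

```bash
python3 -c "from h import *; look()"
```

```text
16.15
tilt 17.7 behind lip 2 1 2 2 4 0 0 0 0 0 0 0 9 11 12 10 3 1 0 0 8 14 0 0 0 0 0 | ahead 0 0 0 0 0 0 0 0 0 0 0 0 0 0 0 0 0 0 0 0 0 0 0 0 0 0 0
tilt 17.7 behind lip 5 0 0 0 7 18 6 22 9 2 3 4 1 29 19 28 28 3 3 3 4 33 38 0 0 0 0 | ahead 0 0 0 0 0 0 0 0 0 0 0 0 0 0 0 0 0 0 0 0 0 0 0 0 0 0 0
```

```bash
sed -i 's/scoop(a,st);scoop(b,st)/scoop(a,st);A,B=scoop(b,st);print("front mm",round(np.percentile(A,98),1))/' h.py; python3 -c "import ast;ast.parse(open('h.py').read())"
```

Emit:
{"fn": "servo_tool", "kwargs": {
  "plan": [
    [-0.004,0,0,0,-0.007,-0.009,1],
    [-0.008,0,0,0,-0.015,-0.017,1]
  ]
}}

```text
time: 16.45
eef_pos: [0.6332, 0.2906, 0.1721]
tool_rot: [[-0.276, 0.911, 0.307], [0.961, 0.261, 0.088], [0.0, 0.32, -0.948]]
force: [0.1, 0.3, -7.7]
opening: 0.0166
gripper_force: 78.6
```

```bash
python3 -c "from h import *; look()"
```

```text
16.45
tilt 18.6 behind lip 3 1 1 4 4 0 0 0 0 0 0 0 4 12 9 8 2 2 1 2 9 16 0 0 0 0 0 | ahead 0 0 0 0 0 0 0 0 0 0 0 0 0 0 0 0 0 0 0 0 0 0 0 0 0 0 0
tilt 18.6 behind lip 9 0 0 0 0 13 6 22 10 2 3 4 2 29 18 28 29 3 4 2 4 28 39 0 0 0 0 | ahead 0 0 0 0 0 0 0 0 0 0 0 0 0 0 0 0 0 0 0 0 0 0 0 0 0 0 0
front mm -17.5
```

Emit:
{"fn": "servo_tool", "kwargs": {
  "plan": [
    [-0.004,0,0,0,-0.007,-0.009,1],
    [-0.008,0,0,0,-0.015,-0.017,1]
  ]
}}

```text
time: 16.75
eef_pos: [0.6314, 0.29, 0.1732]
tool_rot: [[-0.276, 0.905, 0.323], [0.961, 0.26, 0.093], [-0.0, 0.336, -0.942]]
force: [0.2, -0.3, -8.9]
opening: 0.0166
gripper_force: 78.6
```

```bash
python3 -c "from h import *; look()"
```

```text
16.75
tilt 19.6 behind lip 1 1 1 3 3 3 0 0 0 0 0 0 3 9 9 7 3 0 0 0 6 16 0 0 0 0 0 | ahead 0 0 0 0 0 0 0 0 0 0 0 0 0 0 0 0 0 0 0 0 0 0 0 0 0 0 0
tilt 19.6 behind lip 6 0 0 0 0 6 7 20 12 4 2 4 3 28 11 27 30 2 4 3 2 24 31 0 0 0 0 | ahead 0 0 0 0 0 0 0 0 0 0 0 0 0 0 0 0 0 0 0 0 0 0 0 0 0 0 0
front mm -17.7
```

Emit:
{"fn": "servo_tool", "kwargs": {
  "plan": [
    [-0.004,0,0,0,-0.007,-0.009,1],
    [-0.008,0,0,0,-0.015,-0.017,1]
  ]
}}

```text
time: 17.05
eef_pos: [0.6295, 0.2894, 0.1744]
tool_rot: [[-0.276, 0.9, 0.338], [0.961, 0.258, 0.097], [-0.0, 0.351, -0.936]]
force: [0.3, 0.4, -7.9]
opening: 0.0165
gripper_force: 78.6
```

```bash
python3 -c "from h import *; look()"
```

```text
17.05
tilt 20.6 behind lip 3 2 3 5 6 2 0 0 0 0 0 0 6 5 10 11 3 0 0 0 5 15 0 0 0 0 0 | ahead 0 0 0 0 0 0 0 0 0 0 0 0 0 0 0 0 0 0 0 0 0 0 0 0 0 0 0
tilt 20.6 behind lip 4 0 0 0 0 0 3 22 10 4 1 4 3 26 11 27 29 4 3 3 2 23 33 0 0 0 0 | ahead 0 0 0 0 0 0 0 0 0 0 0 0 0 0 0 0 0 0 0 0 0 0 0 0 0 0 0
front mm -17.4
```

Emit:
{"fn": "servo_tool", "kwargs": {
  "plan": [
    [-0.004,0,0,0,-0.007,-0.009,1],
    [-0.008,0,0,0,-0.015,-0.017,1]
  ]
}}

```text
time: 17.35
eef_pos: [0.6276, 0.2889, 0.1754]
tool_rot: [[-0.276, 0.894, 0.353], [0.961, 0.257, 0.101], [-0.0, 0.367, -0.93]]
force: [0.4, -0.0, -7.7]
opening: 0.0165
gripper_force: 78.6
```

```bash
python3 -c "from h import *; look()"
```

```text
17.35
tilt 21.5 behind lip 2 2 1 2 7 1 0 0 0 0 0 0 4 6 7 14 4 1 2 1 3 16 2 0 0 0 0 | ahead 0 0 0 0 0 0 0 0 0 0 0 0 0 0 0 0 0 0 0 0 0 0 0 0 0 0 0
tilt 21.5 behind lip 10 0 0 0 0 0 2 18 14 4 2 3 2 21 16 15 31 9 3 4 4 15 33 8 0 0 0 | ahead 0 0 0 0 0 0 0 0 0 0 0 0 0 0 0 0 0 0 0 0 0 0 0 0 0 0 0
front mm -16.4
```

Emit:
{"fn": "servo_tool", "kwargs": {
  "plan": [
    [0,0,0,0,0,0,1]
  ]
}}

```text
time: 17.55
eef_pos: [0.6274, 0.289, 0.1753]
tool_rot: [[-0.276, 0.894, 0.352], [0.961, 0.257, 0.101], [0.0, 0.366, -0.931]]
force: [-0.2, -0.0, -7.8]
opening: 0.017
gripper_force: 78.6
```

```bash
python3 -c "from h import *; look()"
```

```text
17.55
tilt 21.5 behind lip 4 0 0 2 0 4 0 0 0 0 0 0 0 5 8 9 11 2 1 1 0 4 17 0 0 0 0 | ahead 0 0 0 0 0 0 0 0 0 0 0 0 0 0 0 0 0 0 0 0 0 0 0 0 0 0 0
tilt 21.5 behind lip 23 7 0 0 0 1 17 7 20 14 2 3 4 3 24 15 17 32 7 4 2 4 15 36 7 0 0 | ahead 0 0 0 0 0 0 0 0 0 0 0 0 0 0 0 0 0 0 0 0 0 0 0 0 0 0 0
front mm -12.5
```

Emit:
{"fn": "servo_tool", "kwargs": {
  "plan": [
    [0,0,0,0,0,0,1]
  ]
}}

```text
time: 17.75
eef_pos: [0.6276, 0.289, 0.1753]
tool_rot: [[-0.276, 0.894, 0.352], [0.961, 0.257, 0.101], [-0.0, 0.366, -0.93]]
force: [0.7, 0.8, -8.4]
opening: 0.0171
gripper_force: 78.6
```

```bash
python3 -c "from h import *; look()"
```

```text
17.75
tilt 21.5 behind lip 10 5 2 1 3 2 1 0 0 3 0 0 0 0 8 9 7 10 4 1 0 1 1 15 3 0 0 | ahead 0 0 0 0 0 0 0 0 0 0 0 0 0 0 0 0 0 0 0 0 0 0 0 0 0 0 0
tilt 21.5 behind lip 16 6 0 0 0 0 0 20 10 11 19 3 3 2 4 19 29 8 29 22 2 4 3 5 44 29 0 | ahead 0 0 0 0 0 0 0 0 0 0 0 0 0 0 0 0 0 0 0 0 0 0 0 0 0 0 0
front mm -6.3
```

Emit:
{"fn": "servo_tool", "kwargs": {
  "plan": [
    [0.003,0,0,0,0.005,0.006,1],
    [0.003,0,0,0,0.005,0.006,1]
  ]
}}

```text
time: 18.05
eef_pos: [0.6285, 0.2892, 0.175]
tool_rot: [[-0.276, 0.897, 0.347], [0.961, 0.257, 0.1], [0.0, 0.361, -0.933]]
force: [0.8, 0.1, -8.0]
opening: 0.0168
gripper_force: 78.6
```

```bash
python3 -c "from h import *; look()"
```

```text
18.05
tilt 21.1 behind lip 10 14 9 6 2 1 0 0 1 1 0 3 0 0 2 2 3 14 2 11 10 2 1 1 0 7 12 | ahead 1 0 0 0 0 0 0 0 0 0 0 0 0 0 0 0 0 0 0 0 0 0 0 0 0 0 0
tilt 21.1 behind lip 0 0 0 0 0 0 0 2 1 16 13 6 25 6 4 2 5 9 32 10 22 34 9 4 6 7 29 | ahead 47 18 0 0 0 0 0 0 0 0 0 0 0 0 0 0 0 0 0 0 0 0 0 0 0 0 0
front mm 4.7
```

Emit:
{"fn": "servo_tool", "kwargs": {
  "plan": [
    [0,0,0,0,0,0,1],
    [0,0,0,0,0,0,1]
  ]
}}

```text
time: 18.35
eef_pos: [0.6282, 0.2891, 0.1749]
tool_rot: [[-0.276, 0.897, 0.346], [0.961, 0.257, 0.099], [0.0, 0.36, -0.933]]
force: [-0.6, -0.3, -8.5]
opening: 0.0172
gripper_force: 78.6
```

```bash
python3 -c "from h import *; look()"
```

```text
18.35
tilt 21.1 behind lip 1 2 11 11 5 1 0 0 0 0 4 2 2 10 1 2 1 1 11 10 0 6 19 0 1 1 1 | ahead 8 7 1 0 0 0 0 0 0 0 0 0 0 0 0 0 0 0 0 0 0 0 0 0 0 0 0
tilt 21.1 behind lip 0 0 0 0 0 0 0 2 1 3 5 24 2 16 21 3 4 3 3 20 32 0 20 35 11 7 9 | ahead 13 45 46 14 0 0 0 0 0 0 0 0 0 0 0 0 0 0 0 0 0 0 0 0 0 0 0
front mm 12.3
```

Emit:
{"fn": "servo_tool", "kwargs": {
  "plan": [
    [0,0,0,0,0,0,1],
    [0,0,0,0,0,0,1]
  ]
}}

```text
time: 18.65
eef_pos: [0.6283, 0.2892, 0.1751]
tool_rot: [[-0.276, 0.896, 0.347], [0.961, 0.257, 0.1], [0.0, 0.361, -0.933]]
force: [0.1, 0.4, -7.6]
opening: 0.017
gripper_force: 78.7
```

```bash
python3 -c "from h import *; look()"
```

```text
18.65
tilt 21.1 behind lip 1 1 2 5 6 4 0 0 0 0 0 5 3 1 8 6 2 1 1 2 16 5 0 0 0 0 0 | ahead 2 2 3 0 0 0 0 0 0 0 0 0 0 0 0 0 0 0 0 0 0 0 0 0 0 0 0
tilt 21.1 behind lip 1 0 0 0 0 2 16 11 1 3 2 3 25 8 5 29 12 3 4 3 11 34 11 0 0 0 0 | ahead 0 0 0 0 16 44 42 3 0 0 0 0 0 0 0 0 0 0 0 0 0 0 0 0 0 0 0
front mm 27.3
```

Emit:
{"fn": "servo_tool", "kwargs": {
  "plan": [
    [0,0,0,0,0,0,1],
    [0,0,0,0,0,0,1]
  ]
}}

```text
time: 18.95
eef_pos: [0.6283, 0.2891, 0.175]
tool_rot: [[-0.276, 0.897, 0.347], [0.961, 0.257, 0.1], [0.0, 0.361, -0.933]]
force: [0.4, 0.1, -7.7]
opening: 0.0166
gripper_force: 78.7
```

```bash
python3 -c "from h import *; look()"
```

```text
18.95
tilt 21.1 behind lip 1 2 0 2 6 2 1 0 0 0 0 0 7 4 0 10 5 1 2 0 2 11 6 0 0 0 0 | ahead 2 6 8 0 0 0 0 0 0 0 0 0 0 0 0 0 0 0 0 0 0 0 0 0 0 0 0
tilt 21.1 behind lip 10 0 0 0 0 0 12 23 8 3 2 2 4 27 6 6 33 16 4 4 3 6 33 21 0 0 0 | ahead 0 0 0 0 28 44 39 4 0 0 0 0 0 0 0 0 0 0 0 0 0 0 0 0 0 0 0
front mm 27.1
```

Emit:
{"fn": "servo_tool", "kwargs": {
  "plan": [
    [0,0,0,0,0,0,1],
    [0,0,0,0,0,0,1]
  ]
}}

```text
time: 19.25
eef_pos: [0.6282, 0.2891, 0.175]
tool_rot: [[-0.276, 0.897, 0.346], [0.961, 0.257, 0.099], [0.0, 0.36, -0.933]]
force: [0.3, 0.4, -6.9]
opening: 0.0168
gripper_force: 78.7
```

```bash
python3 -c "from h import *; look()"
```

```text
19.25
tilt 21.1 behind lip 5 1 1 1 2 7 0 0 0 0 0 0 1 11 0 0 12 5 1 0 1 1 16 6 0 0 0 | ahead 2 4 0 0 0 0 0 0 0 0 0 0 0 0 0 0 0 0 0 0 0 0 0 0 0 0 0
tilt 21.1 behind lip 22 4 0 0 0 0 12 19 19 4 2 3 2 12 24 0 1 31 20 4 3 4 4 40 26 0 0 | ahead 0 0 0 39 46 41 33 0 0 0 0 0 0 0 0 0 0 0 0 0 0 0 0 0 0 0 0
front mm 26.2
```

Emit:
{"fn": "servo_tool", "kwargs": {
  "plan": [
    [0,0,0,0,0,0,1],
    [0,0,0,0,0,0,1],
    [0,0,0,0,0,0,1]
  ]
}}

```text
time: 19.65
eef_pos: [0.6282, 0.2891, 0.1749]
tool_rot: [[-0.276, 0.897, 0.346], [0.961, 0.257, 0.099], [-0.0, 0.36, -0.933]]
force: [0.6, 0.0, -7.5]
opening: 0.0166
gripper_force: 78.7
```

```bash
python3 -c "from h import *; look()"
```

```text
19.65
tilt 21.1 behind lip 5 1 0 0 1 6 0 0 0 0 0 0 0 9 6 0 0 13 9 2 1 0 1 13 3 0 0 | ahead 1 5 0 0 0 0 0 0 0 0 0 0 0 0 0 0 0 0 0 0 0 0 0 0 0 0 0
tilt 21.1 behind lip 21 5 0 0 0 1 14 5 20 12 2 2 3 2 28 8 0 4 31 17 3 4 2 13 44 21 0 | ahead 0 0 0 9 45 44 37 0 0 0 0 0 0 0 0 0 0 0 0 0 0 0 0 0 0 0 0
front mm 26.6
```

Emit:
{"fn": "servo_tool", "kwargs": {
  "plan": [
    [0,0,0,0,0,0,1],
    [0,0,0,0,0,0,1],
    [0,0,0,0,0,0,1]
  ]
}}

```text
time: 20.05
eef_pos: [0.6282, 0.2891, 0.1749]
tool_rot: [[-0.276, 0.897, 0.346], [0.961, 0.257, 0.099], [-0.0, 0.36, -0.933]]
force: [0.3, 0.5, -7.3]
opening: 0.0167
gripper_force: 78.7
```

```bash
python3 -c "from h import *; look()"
```

```text
20.05
tilt 21.1 behind lip 5 1 1 2 1 5 1 0 0 0 0 0 0 4 12 1 0 0 17 5 1 1 0 2 13 4 0 | ahead 2 2 0 0 0 0 0 0 0 0 0 0 0 0 0 0 0 0 0 0 0 0 0 0 0 0 0
tilt 21.1 behind lip 22 6 0 0 0 3 16 1 14 16 2 2 2 2 21 21 0 0 10 31 9 4 2 4 23 45 12 | ahead 0 0 0 14 46 45 33 0 0 0 0 0 0 0 0 0 0 0 0 0 0 0 0 0 0 0 0
front mm 26.2
```

Emit:
{"fn": "servo_tool", "kwargs": {
  "plan": [
    [-0.002,0,0,0,-0.004,-0.004,1],
    [-0.002,0,0,0,-0.004,-0.004,1],
    [-0.002,0,0,0,-0.004,-0.004,1]
  ]
}}

```text
time: 20.45
eef_pos: [0.6276, 0.289, 0.1752]
tool_rot: [[-0.276, 0.895, 0.35], [0.961, 0.257, 0.101], [-0.0, 0.364, -0.931]]
force: [0.2, 0.3, -7.4]
opening: 0.0167
gripper_force: 78.7
```

```bash
python3 -c "from h import *; look()"
```

```text
20.45
tilt 21.4 behind lip 6 2 1 0 0 3 0 0 0 2 0 0 0 0 11 8 0 0 2 15 4 1 0 0 1 15 5 | ahead 4 2 2 0 0 0 0 0 0 0 0 0 0 0 0 0 0 0 0 0 0 0 0 0 0 0 0
tilt 21.4 behind lip 21 8 0 0 0 0 16 16 0 13 13 3 3 1 3 24 22 0 0 7 32 18 2 4 7 19 45 | ahead 31 0 0 25 46 43 33 0 0 0 0 0 0 0 0 0 0 0 0 0 0 0 0 0 0 0 0
front mm 26.1
```

Emit:
{"fn": "servo_tool", "kwargs": {
  "plan": [
    [0,0,0,0,0,0,1],
    [0,0,0,0,0,0,1]
  ]
}}

```text
time: 20.75
eef_pos: [0.6277, 0.289, 0.1752]
tool_rot: [[-0.276, 0.895, 0.35], [0.961, 0.257, 0.101], [-0.0, 0.364, -0.931]]
force: [-0.0, -0.1, -8.0]
opening: 0.017
gripper_force: 78.7
```

```bash
python3 -c "from h import *; look()"
```

```text
20.75
tilt 21.4 behind lip 11 8 2 1 1 2 1 0 0 0 5 2 0 1 2 4 15 2 0 0 3 17 4 3 1 2 5 | ahead 14 7 0 0 0 0 0 0 0 0 0 0 0 0 0 0 0 0 0 0 0 0 0 0 0 0 0
tilt 21.4 behind lip 22 8 0 0 0 0 0 8 20 6 1 23 8 1 3 2 7 31 13 0 0 13 32 11 5 9 11 | ahead 34 46 25 7 43 43 36 0 0 0 0 0 0 0 0 0 0 0 0 0 0 0 0 0 0 0 0
front mm 26.5
```

Emit:
{"fn": "servo_tool", "kwargs": {
  "plan": [
    [0.002,0,0,0,0.004,0.004,1],
    [0.002,0,0,0,0.004,0.004,1]
  ]
}}

```text
time: 21.05
eef_pos: [0.6284, 0.2892, 0.175]
tool_rot: [[-0.276, 0.897, 0.347], [0.961, 0.257, 0.099], [-0.0, 0.361, -0.933]]
force: [0.7, 0.2, -7.2]
opening: 0.0166
gripper_force: 78.8
```

```bash
python3 -c "from h import *; look()"
```

```text
21.05
tilt 21.1 behind lip 3 16 9 4 4 1 0 0 0 3 0 0 10 5 4 2 2 2 15 5 0 0 0 0 6 11 5 | ahead 5 8 10 0 0 0 0 0 0 0 0 0 0 0 0 0 0 0 0 0 0 0 0 0 0 0 0
tilt 21.1 behind lip 0 0 0 0 0 0 0 4 1 6 22 2 0 24 11 2 4 2 4 32 18 0 0 0 0 0 0 | ahead 23 45 45 43 44 44 35 0 0 0 0 0 0 0 0 0 0 0 0 0 0 0 0 0 0 0 0
front mm 26.6
```

Emit:
{"fn": "servo_tool", "kwargs": {
  "plan": [
    [0,0,0,0,0,0,1],
    [0.005,0,0,0,0.009,0.011,1],
    [0.015,0,0,0,0.027,0.032,1]
  ]
}}

```text
time: 21.45
eef_pos: [0.6314, 0.2902, 0.1729]
tool_rot: [[-0.276, 0.907, 0.317], [0.961, 0.261, 0.091], [0.0, 0.33, -0.944]]
force: [0.7, 0.4, -6.9]
opening: 0.0167
gripper_force: 78.9
```

Run:
```python
from h import *
look()
a=snap('scene','s5');b=snap('top','t5');print(get_state()['force'])
c=np.hstack([cv2.resize(a['frame'][90:230,320:460],(440,440)),cv2.resize(b['frame'][110:270,180:310],(350,440))])
cv2.imwrite('pics/s5c.png',np.clip(c[:,:,::-1]*1.5,0,255).astype(np.uint8))
```

```text
21.45
tilt 19.3 behind lip 1 0 2 9 5 2 0 0 0 0 0 6 0 0 12 9 1 2 2 1 16 8 0 0 0 0 0 | ahead 2 4 4 2 0 0 1 2 1 0 0 0 0 0 0 0 0 0 0 0 0 0 0 0 0 0 0
tilt 19.3 behind lip 0 0 0 0 3 15 14 4 2 4 4 22 14 0 14 32 10 3 4 2 13 36 7 0 0 0 0 | ahead 0 0 0 0 17 46 43 4 0 33 45 42 31 0 0 0 0 0 0 0 0 0 0 0 0 0 0
front mm 50.2
[-0.38282219 -1.15266968 -6.09646251]
```

View pics/s5c.png

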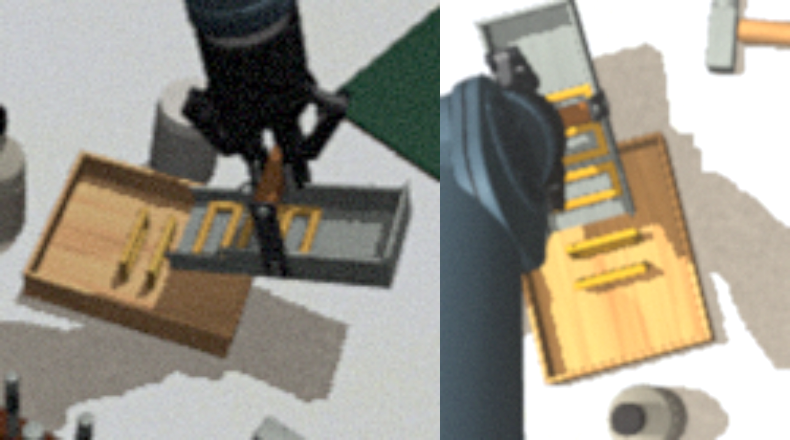

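Run:
```python
from plan import *
from h import *
st=get_state();p0=np.array(st['eef_pos']);R0=Ro.from_matrix(st['tool_rot'])
th=np.degrees(np.arcsin(R0.as_matrix()[2,1]));print(th,p0,pour(th))
path=[(pour(t,L0+[0,0,dz]),pose(16,t)) for t,dz in((16.5,0),(13,.001),(9.5,.002),(6,.004),(3.5,.006),(1.5,.009),(.5,.013),(0,.018),(0,.024))]
E=pour(0);Z=.275;z0=E[2]+.024
for k in range(2,14): path.append((np.r_[E[:2],z0+(Z-z0)*mj(k/13)],pose(16)))
T=np.array([.536,-.284]);a0,r0=np.arctan2(E[1],E[0]),np.hypot(*E[:2]);a1,r1=np.arctan2(T[1],T[0]),np.hypot(*T)
for k in range(1,46):
    f=mj(k/45);a=a0+(a1-a0)*f;r=r0+(r1-r0)*f
    path.append(((r*np.cos(a),r*np.sin(a),Z),pose(376-166*f)))
emit(R0,p0,path,grip=1)
```

```text
19.35110550267982 [0.6319673  0.2900956  0.17297472] [0.63325844 0.29042581 0.17344659]
1 [[0.024,0,0,0,0.054,0.051,1],[0.053,0,0,0,0.103,0.106,1],[0.082,0,0,0,0.148,0.164,1],[0.111,0,0,0,0.192,0.216,1],[0.132,0,0,0,0.223,0.248,1],[0.149,0,0,0,0.25,0.262,1],[0.157,0,0,0,0.272,0.245,1],[0.161,0,0,0,0.292,0.208,1],[0.161,0,0,0,0.312,0.152,1],[0.161,0,0,0,0.322,0.123,1]]
2 [[0,0,0,0,0,-0.059,1],[0,0,0,0,0,-0.153,1],[0,0,0,0,0,-0.278,1],[0,0,0,0,0.001,-0.423,1],[0,0,0,0,0.001,-0.576,1],[0,0,0,0,0.001,-0.721,1],[0,0,0,0,0.001,-0.846,1],[0,0,0,0,0.001,-0.94,1],[0,0,0,0,0.001,-0.999,1]]
3 [[0,0,0,0,0,-0.026,1],[0,0,0,0,0,-0.031,1],[0,0,0,-0.001,0,-0.031,1],[0,0,0.001,-0.006,0,-0.031,1],[0,0,0.004,-0.019,-0.001,-0.031,1],[0,0,0.009,-0.042,-0.002,-0.031,1],[0,0,0.016,-0.078,-0.004,-0.031,1],[0,0,0.027,-0.13,-0.006,-0.031,1],[0,0,0.041,-0.198,-0.011,-0.031,1],[0,0,0.059,-0.284,-0.017,-0.031,1]]
4 [[0,0,0.021,-0.105,0.004,0,1],[0,0,0.047,-0.229,0.007,0,1],[0,0,0.076,-0.371,0.007,0,1],[0,0,0.11,-0.531,0.004,0,1],[0,0,0.147,-0.708,-0.004,0,1],[0,0,0.187,-0.901,-0.017,0,1]]
5 [[0,0,0.044,-0.199,0.
[... 193 characters left out ...]
,-0.893,0.494,0,1]]
7 [[0,0,0.058,-0.165,0.198,0,1],[0,0,0.115,-0.336,0.388,0,1],[0,0,0.172,-0.511,0.568,0,1],[0,0,0.227,-0.687,0.736,0,1],[0,0,0.281,-0.864,0.892,0,1]]
8 [[0,0,0.052,-0.065,0.215,0,1],[0,0,0.102,-0.135,0.418,0,1],[0,0,0.149,-0.206,0.605,0,1],[0,0,0.193,-0.278,0.777,-0.001,1],[0,0,0.234,-0.348,0.934,-0.001,1]]
9 [[0,0,0.037,0.006,0.156,0,1],[0,0,0.07,0.008,0.295,0,1],[0,0,0.1,0.007,0.418,0,1],[0,0,0.125,0.004,0.524,0,1],[0,0,0.147,0.001,0.613,0,1],[0,0,0.165,-0.003,0.686,0,1],[0,0,0.179,-0.007,0.744,0,1],[0,0,0.189,-0.01,0.787,0,1],[0,0,0.197,-0.013,0.818,0,1],[0,0,0.202,-0.015,0.837,0,1]]
10 [[0,0,0.002,0.004,0.01,0,1],[0,0,0.003,0.005,0.014,0,1],[0,0,0.003,0.006,0.014,0,1]]
```

Emit:
{"fn": "servo_tool", "kwargs": {
  "plan": [
    [0.024,0,0,0,0.043,0.051,1],
    [0.053,0,0,0,0.093,0.106,1],
    [0.082,0,0,0,0.138,0.164,1],
    [0.111,0,0,0,0.182,0.216,1],
    [0.132,0,0,0,0.213,0.248,1],
    [0.149,0,0,0,0.24,0.262,1],
    [0.157,0,0,0,0.262,0.245,1],
    [0.161,0,0,0,0.282,0.208,1],
    [0.161,0,0,0,0.302,0.152,1],
    [0.161,0,0,0,0.312,0.123,1]
  ]
}}

```text
time: 22.65
eef_pos: [0.6643, 0.2996, 0.1727]
tool_rot: [[-0.276, 0.961, 0.002], [0.961, 0.276, 0.001], [0.0, 0.002, -1.0]]
force: [-1.0, -0.4, -6.9]
opening: 0.0169
gripper_force: 78.9
```

```bash
python3 -c "
from h import *
look();st=get_state();print(np.round(st['tool_rot'],3),st['eef_pos'])"
```

```text
22.65
tilt 0.1 behind lip 0 0 0 0 1 0 13 2 2 2 2 2 13 0 0 3 8 0 0 0 2 5 6 0 0 0 0 | ahead 2 1 0 0 0 0 0 0 0 0 1 0 0 2 0 0 0 0 0 0 0 0 0 0 0 0 0
tilt 0.1 behind lip 1 4 2 2 20 31 33 41 8 8 7 6 27 42 0 0 39 31 8 10 8 8 43 24 0 0 0 | ahead 0 0 0 0 0 0 33 42 40 5 0 0 0 0 3 37 38 6 3 4 24 38 19 0 0 0 0
front mm 88.3
[[-0.276  0.961  0.002]
 [ 0.961  0.276  0.001]
 [ 0.     0.002 -1.   ]] [0.6642167  0.2996185  0.17275002]
```

Emit:
{"fn": "servo_tool", "kwargs": {
  "plan": [
    [0,0,0,0,0,-0.059,1],
    [0,0,0,0,0,-0.153,1],
    [0,0,0,0,0,-0.278,1],
    [0,0,0,0,0,-0.423,1],
    [0,0,0,0,0,-0.576,1],
    [0,0,0,0,0,-0.721,1],
    [0,0,0,0,0,-0.846,1],
    [0,0,0,0,0,-0.94,1],
    [0,0,0,0,0,-0.999,1]
  ]
}}

```text
time: 23.65
eef_pos: [0.6642, 0.2994, 0.2727]
tool_rot: [[-0.276, 0.961, 0.001], [0.961, 0.276, 0.0], [0.0, 0.001, -1.0]]
force: [-0.8, 0.0, -7.1]
opening: 0.017
gripper_force: 78.9
```

Emit:
{"fn": "servo_tool", "kwargs": {
  "plan": [
    [0,0,0,0,0,-0.026,1],
    [0,0,0,0,0,-0.031,1],
    [0,0,0,-0.001,0,-0.031,1],
    [0,0,0.001,-0.006,0,-0.031,1],
    [0,0,0.004,-0.019,-0.001,-0.031,1],
    [0,0,0.009,-0.042,-0.002,-0.031,1],
    [0,0,0.016,-0.078,-0.004,-0.031,1],
    [0,0,0.027,-0.13,-0.006,-0.031,1],
    [0,0,0.041,-0.198,-0.011,-0.031,1],
    [0,0,0.059,-0.284,-0.017,-0.031,1]
  ]
}}

```text
time: 24.65
eef_pos: [0.6702, 0.271, 0.2747]
tool_rot: [[-0.153, 0.988, 0.0], [0.988, 0.153, 0.0], [0.0, 0.0, -1.0]]
force: [-0.2, 0.1, -7.2]
opening: 0.0168
gripper_force: 78.9
```

Emit:
{"fn": "servo_tool", "kwargs": {
  "plan": [
    [0,0,0.021,-0.105,0.004,0,1],
    [0,0,0.047,-0.229,0.007,0,1],
    [0,0,0.076,-0.371,0.007,0,1],
    [0,0,0.11,-0.531,0.004,0,1],
    [0,0,0.147,-0.708,-0.004,0,1],
    [0,0,0.187,-0.901,-0.017,0,1]
  ]
}}

```text
time: 25.25
eef_pos: [0.6826, 0.1811, 0.2748]
tool_rot: [[0.239, 0.971, 0.0], [0.971, -0.239, 0.0], [0.0, 0.0, -1.0]]
force: [0.0, -0.4, -5.9]
opening: 0.017
gripper_force: 78.9
```

Emit:
{"fn": "servo_tool", "kwargs": {
  "plan": [
    [0,0,0.044,-0.199,0.06,0,1],
    [0,0,0.091,-0.412,0.117,0,1],
    [0,0,0.141,-0.638,0.17,0,1],
    [0,0,0.193,-0.876,0.217,0,1]
  ]
}}

```text
time: 25.65
eef_pos: [0.6831, 0.0905, 0.2748]
tool_rot: [[0.602, 0.798, 0.0], [0.798, -0.602, 0.0], [0.0, 0.0, -1.0]]
force: [0.6, 0.3, -7.2]
opening: 0.0166
gripper_force: 78.9
```

Emit:
{"fn": "servo_tool", "kwargs": {
  "plan": [
    [0,0,0.054,-0.211,0.133,0,1],
    [0,0,0.11,-0.431,0.26,0,1],
    [0,0,0.167,-0.659,0.381,0,1],
    [0,0,0.224,-0.893,0.494,0,1]
  ]
}}

```text
time: 26.05
eef_pos: [0.6692, -0.0109, 0.275]
tool_rot: [[0.898, 0.439, 0.001], [0.439, -0.898, 0.0], [0.001, 0.0, -1.0]]
force: [-0.6, -0.0, -5.7]
opening: 0.0169
gripper_force: 78.9
```

Emit:
{"fn": "servo_tool", "kwargs": {
  "plan": [
    [0,0,0.058,-0.165,0.198,0,1],
    [0,0,0.115,-0.336,0.388,0,1],
    [0,0,0.172,-0.511,0.568,0,1],
    [0,0,0.227,-0.687,0.736,0,1],
    [0,0,0.281,-0.864,0.892,0,1]
  ]
}}

```text
time: 26.55
eef_pos: [0.6312, -0.1291, 0.2751]
tool_rot: [[0.991, -0.134, 0.001], [-0.134, -0.991, 0.0], [0.001, -0.0, -1.0]]
force: [-0.1, -0.1, -6.7]
opening: 0.0165
gripper_force: 78.9
```

Emit:
{"fn": "servo_tool", "kwargs": {
  "plan": [
    [0,0,0.052,-0.065,0.215,0,1],
    [0,0,0.102,-0.135,0.418,0,1],
    [0,0,0.149,-0.206,0.605,0,1],
    [0,0,0.193,-0.278,0.777,0,1],
    [0,0,0.234,-0.348,0.934,0,1]
  ]
}}

```text
time: 27.05
eef_pos: [0.5847, -0.2171, 0.2751]
tool_rot: [[0.812, -0.584, 0.001], [-0.584, -0.812, 0.0], [0.001, -0.0, -1.0]]
force: [0.2, 0.0, -6.0]
opening: 0.0164
gripper_force: 78.9
```

Emit:
{"fn": "servo_tool", "kwargs": {
  "plan": [
    [0,0,0.037,0.006,0.156,0,1],
    [0,0,0.07,0.008,0.295,0,1],
    [0,0,0.1,0.007,0.418,0,1],
    [0,0,0.125,0.004,0.524,0,1],
    [0,0,0.147,0.001,0.613,0,1],
    [0,0,0.165,-0.003,0.686,0,1],
    [0,0,0.179,-0.007,0.744,0,1],
    [0,0,0.189,-0.01,0.787,0,1],
    [0,0,0.197,-0.013,0.818,0,1],
    [0,0,0.202,-0.015,0.837,0,1]
  ]
}}

```text
time: 28.05
eef_pos: [0.5358, -0.2831, 0.2746]
tool_rot: [[0.506, -0.863, 0.0], [-0.863, -0.506, 0.0], [-0.0, -0.0, -1.0]]
force: [-0.3, 0.3, -6.7]
opening: 0.0168
gripper_force: 78.9
```

Emit:
{"fn": "servo_tool", "kwargs": {
  "plan": [
    [0,0,0.002,0.004,0.01,0,1],
    [0,0,0.003,0.005,0.014,0,1],
    [0,0,0.003,0.006,0.014,0,1]
  ]
}}

```text
time: 28.35
eef_pos: [0.5351, -0.2841, 0.2746]
tool_rot: [[0.501, -0.865, 0.0], [-0.865, -0.501, 0.0], [-0.0, -0.0, -1.0]]
force: [0.4, 0.1, -6.0]
opening: 0.0167
gripper_force: 78.9
```

Run:
```python
from h import *
look();a=snap('scene','s6');b=snap('top','t6');st=get_state();print(st['eef_pos'],np.round(st['tool_rot'],3),np.round(st['joint_positions'],2))
# mat centre from top view again: fit of mat hull incl. scoop occluder is biased; use visible mat corners later
```

```text
28.35
tilt -0.0 behind lip 0 1 3 1 9 22 25 23 11 3 0 2 9 15 2 0 6 17 4 4 3 4 11 10 0 0 0 | ahead 0 0 0 0 0 0 0 0 0 0 0 0 0 0 0 0 0 0 0 0 0 0 0 0 0 0 0
tilt -0.0 behind lip 0 0 0 0 4 20 42 37 4 3 2 1 42 39 0 11 57 28 11 8 10 22 57 19 0 0 0 | ahead 0 0 0 0 0 0 0 0 0 0 0 0 0 0 0 0 0 0 0 0 0 0 0 0 0 0 0
front mm -15.3
[ 0.53503365 -0.28417319  0.27464721] [[ 0.501 -0.865  0.   ]
 [-0.865 -0.501  0.   ]
 [ 0.    -0.    -1.   ]] [-0.28  0.65  1.06  1.67 -0.61  1.19 -1.68]
```

Run:
```python
from h import *
for f,roi in(('t5',(400,145,515,275)),('s5',(170,270,310,365))):
    s=dict(np.load('pics/'+f+'.npz'));x0,y0,x1,y1=roi
    k=np.zeros(s['frame'].shape[:2],np.uint8);k[y0:y1,x0:x1]=(s['frame'][y0:y1,x0:x1].astype(int).sum(2)<110)
    c=max(cv2.findContours(k,0,2)[0],key=cv2.contourArea)
    P=np.array([ray(s,u,v,.003)[:2] for u,v in c[:,0]]).astype(np.float32);print(f,cv2.minAreaRect(P))
```

```text
t5 ((0.5936043858528137, -0.3187790811061859), (0.005189305637031794, 0.005080567207187414), 1.2496960163116455)
s5 ((0.535912275314331, -0.27745521068573), (0.24650709331035614, 0.13694660365581512), 29.12137222290039)
```

Emit:
{"fn": "servo_tool", "kwargs": {
  "plan": [
    [0,0,0,0,0,0.03,1],
    [0,0,0,-0.01,0,0.1,1],
    [0,0,0,-0.01,0,0.2,1],
    [0,0,0,-0.02,0,0.34,1],
    [0,0,0,-0.02,0,0.5,1],
    [0,0,0,-0.02,0,0.66,1],
    [0,0,0,-0.02,0,0.82,1],
    [0,0,0,-0.02,0,0.97,1]
  ]
}}

```text
time: 29.35
eef_pos: [0.5337, -0.2824, 0.1759]
tool_rot: [[0.501, -0.866, -0.001], [-0.866, -0.501, 0.0], [-0.001, 0.001, -1.0]]
force: [-0.4, -0.7, -7.7]
opening: 0.0168
gripper_force: 78.9
```

Emit:
{"fn": "servo_tool", "kwargs": {
  "plan": [
    [0,0,0,0,0,0.14,1],
    [0,0,0,0,0,0.27,1],
    [0,0,0,0,0,0.39,1],
    [0,0,0,0,0,0.5,1],
    [0,0,0,0,0,0.6,1],
    [0,0,0,0,0,0.69,1],
    [0,0,0,0,0,0.76,1],
    [0,0,0,0,0,0.8,1],
    [0,0,0,0,0,0.82,1],
    [0,0,0,0,0,0.83,1]
  ]
}}

```text
time: 30.35
eef_pos: [0.5341, -0.2827, 0.0947]
tool_rot: [[0.501, -0.866, 0.0], [-0.866, -0.501, -0.0], [0.0, -0.0, -1.0]]
force: [0.5, -0.1, -5.0]
opening: 0.0165
gripper_force: 78.9
```

Emit:
{"fn": "servo_tool", "kwargs": {
  "plan": [
    [0,0,0,0,0,0.005,1],
    [0,0,0,0,0,0.01,1],
    [0,0,0,0,0,0.015,1],
    [0,0,0,0,0,0.02,1]
  ]
}}

```text
time: 30.75
eef_pos: [0.534, -0.2826, 0.0927]
tool_rot: [[0.501, -0.865, 0.0], [-0.865, -0.501, -0.0], [0.0, -0.0, -1.0]]
force: [-0.1, -0.5, -6.1]
opening: 0.0171
gripper_force: 78.9
```

Emit:
{"fn": "servo_tool", "kwargs": {
  "plan": [
    [0,0,0,0,0,0.01,1],
    [0,0,0,0,0,0.02,1],
    [0,0,0,0,0,0.025,1],
    [0,0,0,0,0,0.03,1],
    [0,0,0,0,0,0.035,1],
    [0,0,0,0,0,0.035,1]
  ]
}}

```text
time: 31.35
eef_pos: [0.5339, -0.2826, 0.0891]
tool_rot: [[0.501, -0.866, -0.0], [-0.866, -0.501, 0.0], [-0.0, 0.0, -1.0]]
force: [-0.8, -0.8, -6.9]
opening: 0.0168
gripper_force: 78.9
```

Emit:
{"fn": "servo_tool", "kwargs": {
  "plan": [
    [0,0,0,0,0,0.003,1],
    [0,0,0,0,0,0.006,1],
    [0,0,0,0,0,0.009,1],
    [0,0,0,0,0,0.009,1]
  ]
}}

```text
time: 31.75
eef_pos: [0.5339, -0.2827, 0.0888]
tool_rot: [[0.501, -0.866, 0.0], [-0.866, -0.501, 0.0], [-0.0, -0.0, -1.0]]
force: [-2.4, 2.4, 2.8]
opening: 0.017
gripper_force: 80.1
```

Emit:
{"fn": "servo_tool", "kwargs": {
  "plan": [
    [0,0,0,0,0,0,0.75],
    [0,0,0,0,0,0,0.7],
    [0,0,0,0,0,0,0.6],
    [0,0,0,0,0,0,0.4],
    [0,0,0,0,0,0,0],
    [0,0,0,0,0,0,0],
    [0,0,0,0,0,0,0]
  ],
  "grip_force": 20
}}

```text
time: 32.45
eef_pos: [0.534, -0.2826, 0.0882]
tool_rot: [[0.501, -0.866, 0.0], [-0.866, -0.501, -0.0], [0.0, -0.0, -1.0]]
force: [0.2, -0.4, -0.5]
opening: 0.0851
gripper_force: 0.0
```

Emit:
{"fn": "servo_tool", "kwargs": {
  "plan": [
    [0,0,0,0,0,-0.05,0],
    [0,0,0,0,0,-0.15,0],
    [0,0,0,0,0,-0.3,0],
    [0,0,0,0,0,-0.5,0],
    [0,0,0,0,0,-0.7,0],
    [0,0,0,0,0,-0.9,0],
    [0,0,0,0,0,-1,0],
    [0,0,0,0,0,-1,0]
  ]
}}

```text
time: 33.25
eef_pos: [0.5347, -0.2832, 0.1902]
tool_rot: [[0.501, -0.866, 0.003], [-0.866, -0.501, -0.001], [0.003, -0.002, -1.0]]
force: [0.0, -0.5, -0.6]
opening: 0.0853
gripper_force: 0.0
```

Emit:
{"fn": "servo_tool", "kwargs": {
  "plan": [
    [0,0,0,0,0,-0.3,0],
    [0,0,0,0,0,-0.6,0],
    [0,0,0,0,0,-0.8,0],
    [0,0,0,0,0,-0.8,0],
    [0,0,0,0,0,-0.8,0]
  ]
}}

```text
time: 33.75
eef_pos: [0.5338, -0.2821, 0.2675]
tool_rot: [[0.501, -0.865, -0.0], [-0.865, -0.501, 0.001], [-0.001, 0.0, -1.0]]
force: [0.3, 0.1, -0.5]
opening: 0.0852
gripper_force: 0.0
```

Run:
```python
from h import *
a=snap('scene','s7')
cv2.imwrite('pics/s7c.png',cv2.resize(np.clip(a['frame'][100:370,160:460,::-1]*1.5,0,255).astype(np.uint8),(660,594)))
```

```text
(no output)
```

View pics/s7c.png

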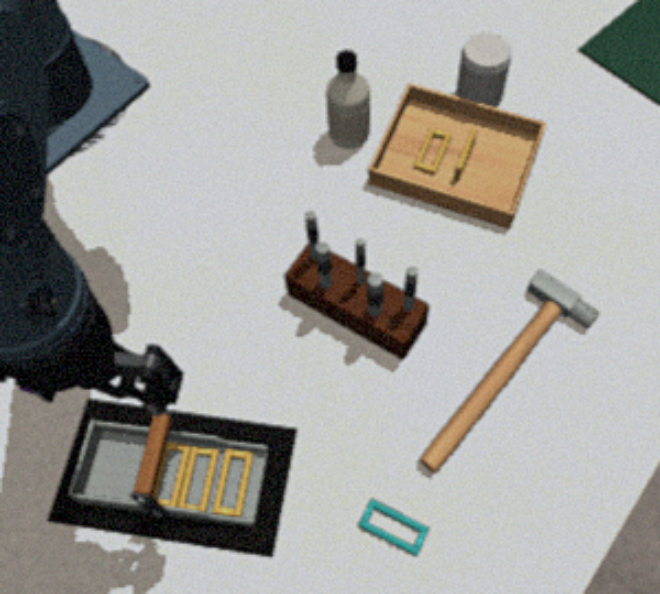

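The picture shows two rings in the tray at about (430,150) and (463,155), three in the scoop at about (170–235,480), and the scoop level on the middle of its mat. The bystanders are where they were.

```bash
python3 -c "from rig import *; print(hand_in())"
```

```text
the job is handed in; nothing more can be done
None
```

The job is handed in: two rings are in the tray (one lying flat, one standing on edge), the other three are in the scoop, and the scoop is released level on the middle of its mat. The bystanders were not moved, and it took about 34 s of the 70 s allowed.

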